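# Bring out the cottage from behind the dome and the fir

### The job

Stand the tall glass dome and the flat fir tree that are in front of the cottage on the shelf board aside on the grey felt mat, both of them, and then set the cottage upright in the middle of the larger of the two round globe bases. Afterwards put the dome and the fir back upright on the shelf board, each in the very place where it stood at the start.

Things in the scene. Friction and masses are not known exactly. Their poses are not given: they have to be found in the camera images.
- cottage_c (a point): Tiny resin cottage: plain walls 42 mm (its x) by 76 mm (its y) and 38 mm high, above them a red gable roof with its ridge along y, 60 mm high at the ridge (a small chimney to 64 mm), no overhang. It stands at the back of the shelf board, behind the dome and the fir. The point is on its axis 30 mm above its underside; z up. Grip it across the 42 mm between the two long walls; about 150 g.
- dome_c (a point): Tall closed glass dome: a round clear cylinder 44 mm in diameter on a thin maple foot (46 mm), rounded at the top, with a small brass ball; 100 mm high in all, straight sides from 8 to 70 mm. It stands on one of the two inlaid circles of the shelf board, in front of the cottage. The point is on its axis 50 mm above its underside; z up; about 180 g. (A much smaller dome, 52 mm high, on the table is not meant.)
- tree_c (a point): Flat cast pewter fir tree, 104 mm high: a fir outline 16 mm thick (its y) and 44 mm wide at the bottom (its x), narrowing in three tiers to the tip, on a foot plate 44 mm (x) by 34 mm (y), 8 mm thick. It stands on the other inlaid circle, in front of the cottage. The point is on its axis 52 mm above its underside; z up. Grip it across the 16 mm thickness; about 250 g. (A larger fir at the table's edge is not meant.)
- board: The shelf board, fixed: maple, 200 mm (x) by 210 mm (y), top 18 mm above its origin (the centre of its underside, on the table). Along its far (+x) edge runs a rail 8 mm thick, 14 mm high above the top. Two thin inlaid circles (54 mm, flush) at x -22, y +44 and -44 mm mark the places of the dome and the fir, either of which may stand on either; the cottage stands at about x +28, y 0 mm.
- mat: The side area: grey felt mat, fixed, 110 mm (x) by 160 mm (y), 3 mm thick, flat on the table; origin at the centre of its underside. Room for dome and fir side by side along its y.
- big_base: The larger of the two dark round wooden globe bases with a brass band, fixed: flat top 100 mm in diameter, 25 mm above its origin (the centre of its underside, on the table).
- small_base: The smaller round globe base of the same make, fixed: flat top 64 mm in diameter, 25 mm high; not to be used. Origin at the centre of its underside.
There are look-alikes about, which are no part of the job. What is shaped like the part that bears cottage_c but green is not meant. What is shaped like the part that bears tree_c but green is not meant.

How it is judged:
On the way, in this order (a step that is already met when the one before it is completed fails the run):
1. dome and fir both stand released on the felt mat, the cottage still on the shelf board (x of dome_c in the frame of mat between -0.058 and 0.058 m and y of dome_c in the frame of mat between -0.083 and 0.083 m and z of dome_c in the frame of mat between 0.043 and 0.063 m and linear speed of each of dome, tree below 0.03 m/s and contact force between each of dome, tree and the fingers below 0.1 N and angle between each of dome_c, tree_c's own z axis and vertical below 0.12 rad and x of tree_c in the frame of mat between -0.058 and 0.058 m and y of tree_c in the frame of mat between -0.083 and 0.083 m and z of tree_c in the frame of mat between 0.045 and 0.065 m and x of cottage_c in the frame of board between -0.11 and 0.11 m and y of cottage_c in the frame of board between -0.115 and 0.115 m and z of cottage_c in the frame of board between 0.038 and 0.06 m), for 0.2 s.
2. the cottage stands released in the middle of the larger base, the dome and the fir still clear of the shelf places (horizontal distance between cottage_c and big_base below 0.013 m and z of cottage_c in the frame of big_base between 0.048 and 0.062 m and linear speed of cottage below 0.03 m/s and contact force between cottage and the fingers below 0.1 N and angle between cottage_c's own z axis and vertical below 0.12 rad and distance of each of dome_c, tree_c from where it was at the start of the episode above 0.05 m), for 0.2 s.
At the end, for the whole second after the job is handed in: The cottage stands upright on the larger base, within 13 mm of its middle; the dome and the fir each stand upright on the shelf board within 14 mm of where they themselves stood at the start (any yaw); all three released and at rest (horizontal distance between cottage_c and big_base below 0.013 m and z of cottage_c in the frame of big_base between 0.048 and 0.062 m and linear speed of each of cottage, dome, tree below 0.03 m/s and contact force between each of cottage, dome, tree and the fingers below 0.1 N and angle between each of cottage_c, dome_c, tree_c's own z axis and vertical below 0.12 rad and distance of each of dome_c, tree_c from where it was at the start of the episode below 0.014 m); the robot touches nothing.
It fails at once if the dome is tipped over (angle between dome_c's own z axis and vertical above 1 rad).
It fails at once if the fir is tipped over (angle between tree_c's own z axis and vertical above 1 rad).
It fails at once if the cottage is tipped over (angle between cottage_c's own z axis and vertical above 1 rad).
It also fails if it takes over 128 s, if anything falls off the work surface, if the arm or the gripper's body presses on something with over 40 N, if the wrist force passes 120 N, or if a joint passes its speed limit or range.

### The arm

A 6-joint arm with a two-finger parallel gripper is mounted at the origin on the work surface. World frame = base frame: x ahead of the robot, y to its left, z up, the work surface at z = 0. Lengths are in m, angles in rad, forces in N, time in s.
With the tool pointing down it reaches from about 0.35 to 0.85 m from the base axis. Payload 8.1 kg.
Tool frame: the origin (TCP) lies between the finger pads; the fingertips stand 17 mm ahead of it and the grasp point (between the pads) lies 2 mm behind it; z points along the fingers, x is the direction in which the jaws open and shut, and the axes are right-handed (so a half turn about z gives the same grasp; the last joint's range is limited). The gripper opens to 93 mm and grips with 3 to 60 N. Pads are 15 mm wide; open, the fingers measure 128 mm over their backs; the gripper's body (75 mm by 188 mm) begins 65 mm behind the grasp point.
Start: joints at [-1.257, 0.13, 1.488, -0, 1.523, -0.085], TCP at [0.233, -0.553, 0.236] pointing down, gripper open.
Joint ranges: [-2.96, 2.96], [-0.89, 2.26], [0.02, 2.5], [-1.34, 4.48], [0, 2.73], [-2.66, 2.66]. Speed limits (rad/s): [2.39, 2.39, 2.79, 3.14, 3.14, 3.14].

### API

Orientations are given as a unit quaternion [w, x, y, z].
In Python, from workcell import ctrl, viewer gives the robot as it stands.
- The arm moves only by the tool jog_arm, never from a script. Its argument "commands" is a list that holds one entry, the list of rows, each a list of 5 numbers: the closure, from 0 (fully open) to 1 (shut), then the shift along the tool's x, y, z in units of 40 mm (1.0 is 40 mm), then the turn about the tool's z in units of 6 degrees (1.0 is 6 degrees). A call has 1 to 10 rows; each row shifts and turns the pose as measured when the row begins, along the tool's axes as they then stand; what a row does not reach is not made up. A row lasts 1/8 s, in which the tool goes at most 62.5 mm and 10.7 degrees, less where a joint would pass 70% of its speed; a pose out of reach is approached as far as the arm can. A call is refused whole if a number of a shift passes 1 or a number of a turn 1, either way. A call with a gripper value outside its range is refused whole. The fingers move at their own pace and stop on an object; "grip_force" is the grip in N (left out, the last holds). Time passes only in rows, so rows that do not move let the fingers close. It gives the time, the measured TCP pose, the force and the opening at its end, in the units of the state.
- ctrl.state(): the state, without advancing time (a new reading comes with each control period).
- viewer.capture(name): name is "scene" or "top"; returns a dict with "img" (480x640x3 uint8, red, green, blue), "fx", "fy", "cx", "cy" (pixels), "k1" (the pictures are not rectified: a ray, as slopes to the right and down, at radius r is drawn at 1 + k1 r^2 times it, then the intrinsics apply), "eye" and "orientation" of the camera in the world. Camera axes: x right, y up, looking along -z (the intrinsics and any distortion apply to the point x, -y, -z); pixel columns grow to the right and rows downward; lengths in m; the calibration is good to about 2 mm. A picture is of the moment at which its call begins. There is no depth.
- ctrl.sign_off(): hands the job in, once; it reports no verdict.
The state is a dict: "clock": time; "joints": joint angles; "qvel": joint speeds; "joint_torque": joint torques, N m; "ee_pos": TCP position; "tool_rot": TCP orientation; "ft_force": force on the tool from outside, world axes, zero at the start; "ft_torque": the same for the moment, N m; "gripper_width": finger opening in m.
Only numpy, scipy, OpenCV 4.12 (cv2) and the standard library are available. Lean on these libraries where they do the work, as an engineer would, in place of code of your own. Each camera call takes 0.05 s, during which the arm holds its last target.

## Working session

There is one attempt and no reset: what is moved stays moved. The work goes in short steps, Python scripts to look and compute and a tool call to move; the robot and the scene stay as the last step left them, time stands still between calls to the robot, and variables do not carry over. Pictures are saved under pics/ and viewed, and the job is handed in when it is done.

Besides the shell and the picture viewer there is one more tool, called after "Request:" as name([rows], argument=value, ...), one row to a line, values as JSON. jog_arm: Moves the arm, as the interface text tells. Its arguments: {"type":"object","properties":{"commands":{"type":"array"},"grip_force":{"type":"number"}},"required":["commands"]}

```bash
mkdir -p pics; ls
cat > h.py <<'E'
import numpy as np, cv2
from scipy.spatial.transform import Rotation as R
from workcell import ctrl, viewer
def cam(n): return viewer.capture(n)
def rot(c):
    o=np.array(c["orientation"],float)
    return R.from_quat([o[1],o[2],o[3],o[0]]).as_matrix() if o.size==4 else o.reshape(3,3)
def ray(c,u,v):
    xd=(u-c["cx"])/c["fx"]; yd=(v-c["cy"])/c["fy"]
    x,y=xd,yd
    for _ in range(30):
        f=1+c["k1"]*(x*x+y*y); x,y=xd/f,yd/f
    d=rot(c)@np.array([x,-y,-1.]); return np.array(c["eye"],float),d/np.linalg.norm(d)
def onz(c,u,v,z):
    e,d=ray(c,u,v); return e+d*(z-e[2])/d[2]
def proj(c,p):
    q=rot(c).T@(np.array(p,float)-np.array(c["eye"])); x,y=q[0]/-q[2],-q[1]/-q[2]
    f=1+c["k1"]*(x*x+y*y); return c["cx"]+c["fx"]*x*f, c["cy"]+c["fy"]*y*f
def save(c,n,box=None,s=1):
    im=c["img"][:,:,::-1]
    if box: im=im[box[1]:box[3],box[0]:box[2]]
    if s!=1: im=cv2.resize(im,None,fx=s,fy=s,interpolation=cv2.INTER_CUBIC)
    cv2.imwrite("pics/"+n+".png",im)
def st():
    s=ctrl.state(); q=s["tool_rot"]; M=R.from_quat([q[1],q[2],q[3],q[0]]).as_matrix()
    return s,np.array(s["ee_pos"]),M
E
python3 - <<'E'
from h import *
import pickle
for n in("scene","top"):
    c=cam(n); save(c,n+"0"); pickle.dump(c,open(n+"0.pkl","wb"))
    print({k:v for k,v in c.items() if k!="img"})
s,p,M=st(); print(s["clock"],p,M.round(3),s["gripper_width"])
E
```

```text
pics
{'fx': 514.3930718870796, 'fy': 514.3930718870796, 'cx': 317.4973490098926, 'cy': 244.09297936144694, 'k1': -0.035597236108586436, 'eye': array([ 0.94660947, -0.64508035,  0.5244234 ]), 'orientation': array([0.85048642, 0.46146681, 0.1308859 , 0.21584743])}
{'fx': 517.293976547577, 'fy': 517.293976547577, 'cx': 310.7001747557105, 'cy': 234.35231819192873, 'k1': -0.08830367881331685, 'eye': array([ 0.52765685, -0.01173798,  1.1434293 ]), 'orientation': array([-0.70449781, -0.02461414,  0.02747122,  0.70874701])}
0.1 [ 0.23284596 -0.55243736  0.23468324] [[ 0.388 -0.922 -0.001]
 [-0.922 -0.388  0.002]
 [-0.002 -0.    -1.   ]] 0.09282229029490999
```

View pics/scene0.png

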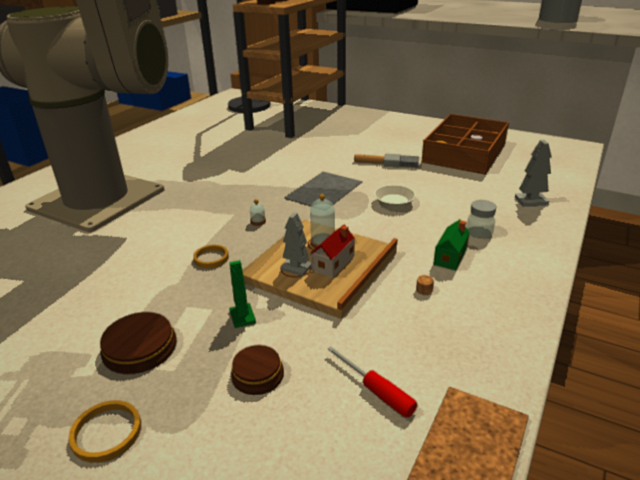

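View pics/top0.png

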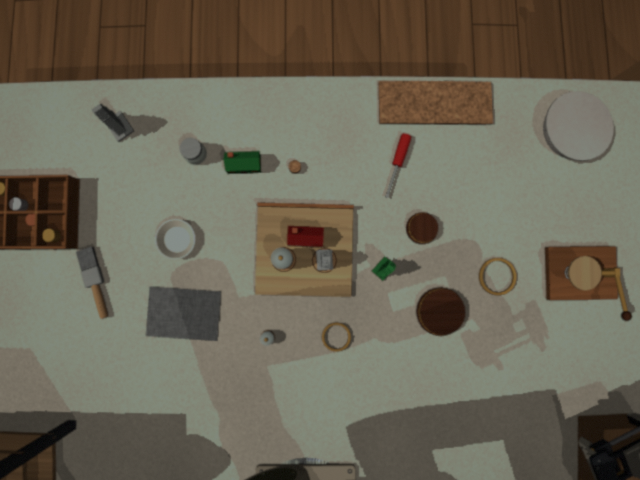

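Run:
```python
import pickle
from h import *
t=pickle.load(open("top0.pkl","rb")); s=pickle.load(open("scene0.pkl","rb"))
a=cv2.convertScaleAbs(cv2.resize(t["img"][195:305,245:405,::-1],None,fx=5,fy=5,interpolation=cv2.INTER_CUBIC),alpha=1.6)
cv2.imwrite("pics/top0c.png",a)
b=cv2.resize(s["img"][185:315,235:405,::-1],None,fx=4.5,fy=4.5,interpolation=cv2.INTER_CUBIC)
cv2.imwrite("pics/scene0c.png",b)
```

```text
(no output)
```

View pics/top0c.png

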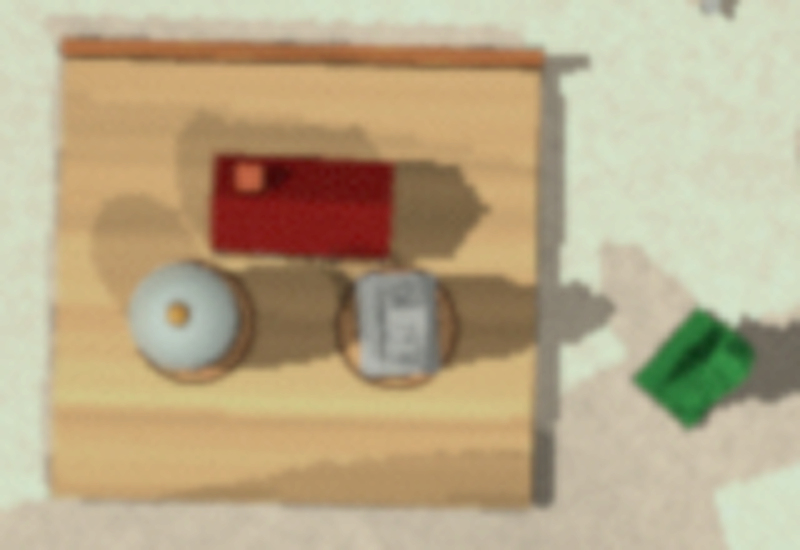

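View pics/scene0c.png

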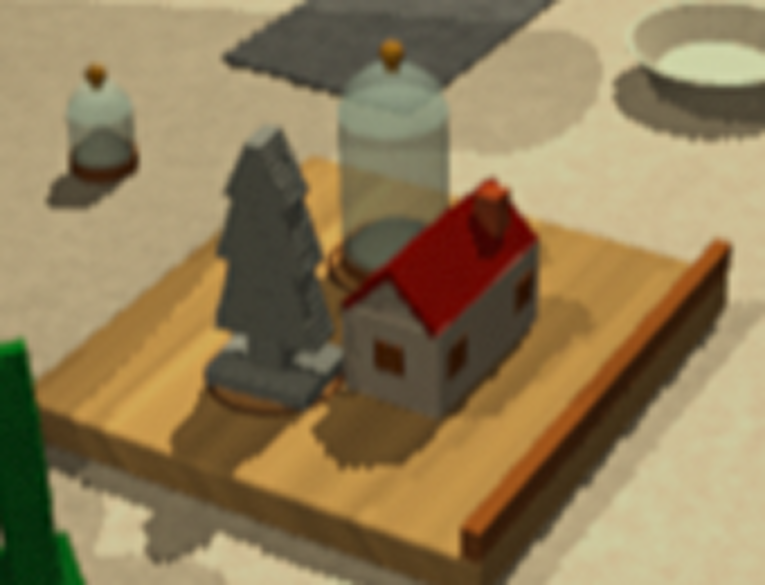

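Candidates in the top view:
- Domes: tall dome (283,259). Small dome (268,337) and jar (193,150) are not meant.
- Firs: grey fir (323,260). Green fir (384,268) and large fir (115,120) are not meant.
- Cottages: red-roofed cottage (305,236). Green cottage (243,161) is not meant.
- Bases: big base (441,310). Small base (422,227) is not meant.
- Mat: (184,313).

The crop confirms these choices. The dome is on the +y circle, and the fir is on the −y circle with its 16 mm thickness along world y.

```bash
cat > m.py <<'E'
import pickle
from h import *
t=pickle.load(open("top0.pkl","rb")); s=pickle.load(open("scene0.pkl","rb"))
def mk(c,seed,tol,roi):
    pass
def big(m):
    cs,_=cv2.findContours(m.astype(np.uint8),cv2.RETR_EXTERNAL,cv2.CHAIN_APPROX_NONE); return max(cs,key=cv2.contourArea)
def pts(c,cn,z): return np.array([onz(c,u,v,z)[:2] for u,v in cn.reshape(-1,2)])
def rect(P):
    r=cv2.minAreaRect((P*1000).astype(np.float32)); return np.round(r[0],1),np.round(r[1],1),round(r[2],1)
if __name__=="__main__":
    im=t["img"]; hsv=cv2.cvtColor(im,cv2.COLOR_RGB2HSV)
    for n,(u,v) in dict(dome=(283,259),fir=(323,260),cot=(310,232),big=(441,310),small=(422,227),mat=(184,313),board=(270,285),table=(150,200),shade=(230,285)).items(): print(n,im[v,u],hsv[v,u])
    H,S,V=[hsv[:,:,i].astype(int) for i in range(3)]
    def roi(m,a): 
        o=np.zeros_like(m); o[a[1]:a[3],a[0]:a[2]]=m[a[1]:a[3],a[0]:a[2]]; return o
    b=roi((S>80),(240,195,375,305)); cb=big(b); print("board",rect(pts(t,cb,.018)),cb.reshape(-1,2).min(0),cb.reshape(-1,2).max(0))
    r=roi((S>180)&((H<8)|(H>172)),(275,215,335,255)); cr=big(r); print("roof",rect(pts(t,cr,.018+.05)),rect(pts(t,cr,.018+.038)),cr.reshape(-1,2).min(0),cr.reshape(-1,2).max(0))
    m=roi((V<105),(135,275,235,350)); cm=big(m); print("mat",rect(pts(t,cm,.003)))
    for nm,a in(("big",(405,280,475,342)),("small",(402,205,445,250))):
        k=roi((V<75)&(S>90),a); ck=big(k); P=pts(t,ck,.025); print(nm,cv2.minEnclosingCircle((P*1000).astype(np.float32)), cv2.fitEllipse((P*1000).astype(np.float32)))
    f=roi((abs(im[:,:,0].astype(int)-im[:,:,2])<25)&(S<45)&(V>40),(310,240,338,278)); cf=big(f); print("fir",rect(pts(t,cf,.026)),cf.reshape(-1,2).min(0),cf.reshape(-1,2).max(0))
E
python3 m.py
```

```text
dome [108 113 105] [ 49  18 113]
fir [104 105 101] [ 38  10 105]
cot [64 10  9] [  1 219  64]
big [39 21 13] [  9 170  39]
small [55 32 20] [ 10 162  55]
mat [65 65 63] [30  8 65]
board [130 112  79] [ 19 100 130]
table [132 138 123] [ 42  28 138]
shade [127 119 105] [ 19  44 127]
board (array([579.4,  -1.5]), array([210.7, 200.8]), 88.2) [255 202] [353 296]
roof (array([603.7,  -4.4]), array([70.9, 37.6]), 89.7) (array([604.5,  -4.3]), array([71.7, 38. ]), 89.7) [288 227] [322 245]
mat (array([440. , 264.3]), array([163.5, 111.7]), 85.5)
big ((442.1858825683594, -296.7820739746094), 52.59560775756836) ((442.2352600097656, -296.3477478027344), (99.95830535888672, 103.82177734375), 176.3642120361328)
small ((623.7662353515625, -259.42742919921875), 34.61954879760742) ((623.364013671875, -259.2956848144531), (65.29488372802734, 67.56826782226562), 14.915459632873535)
fir (array([555.7, -44.8]), array([42.1, 32.9]), 3.1) [316 250] [332 269]
```

Run:
```python
from m import *
from scipy.optimize import least_squares
def tri(a,b):
    (e1,d1),(e2,d2)=ray(t,*a),ray(s,*b)
    A=np.stack([d1,-d2],1); l=np.linalg.lstsq(A,e2-e1,rcond=None)[0]; p,q=e1+d1*l[0],e2+d2*l[1]; return (p+q)/2*1000,np.linalg.norm(p-q)*1000
print("ball tri",tri((280.2,257.6),(322.0,196.7)), "top at .115",onz(t,280.2,257.6,.115)*1000, "scene",onz(s,322,196.7,.115)*1000)
# roof eaves corners (crop px)
for c in((213,155),(393,163),(391,258),(211,248)):
    print("eave",(onz(t,c[0]/5+244.9,c[1]/5+194.9,.056)*1000).round(1))
print("dome expected foot px top",proj(t,(.5586,.0432,.018)),"scene",proj(s,(.5586,.0432,.018)))
print("fir scene base",proj(s,(.5557,-.0448,.018)),"tip",proj(s,(.5557,-.0448,.122)),"top tip",proj(t,(.5557,-.0448,.122)))
print("big scene", proj(s,(.442,-.2965,.025)))
```

```text
ball tri (array([558.01705932,  45.09160376, 113.46969522]), np.float64(0.9134519158832938)) top at .115 [557.58060147  44.77176406 115.        ] scene [559.83102704  42.79571069 115.        ]
eave [626.1  32.5  56. ]
eave [622.2 -43.5  56. ]
eave [582.1 -42.3  56. ]
eave [586.8  33.4  56. ]
dome expected foot px top (np.float64(283.37453719945177), np.float64(258.4115076918038)) scene (np.float64(322.5107403988617), np.float64(243.83832790256008))
fir scene base (np.float64(296.1599862192106), np.float64(268.26049181873725)) tip (np.float64(293.17051226536796), np.float64(214.99035187211175)) top tip (np.float64(325.3865565321322), np.float64(258.1820433243303))
big scene (np.float64(137.90450629412774), np.float64(333.21612675993396))
```

```bash
cat > plan.py <<'E'
import sys
from h import *
# args x y z jawyawdeg (mm)
def plan(x,y,z,yaw=None):
    s,p,M=st(); d=M.T@(np.array([x,y,z])/1000-p)/0.04
    out="t=%.2f tcp=%s w=%.1f tilt=%.3f jaw=%.1f shift=%s"%(s["clock"],(p*1000).round(1),s["gripper_width"]*1000,np.degrees(np.arccos(-M[2,2])),np.degrees(np.arctan2(M[1,0],M[0,0])),d.round(3))
    if yaw is not None:
        a=np.degrees(np.arctan2(M[1,0],M[0,0])); e=-(yaw-a); e=(e+90)%180-90; out+=" turn=%.2f"%(e/6)
    print(out,"F",np.round(s["ft_force"],1), "j6",round(s["joints"][5],2))
if __name__=="__main__": plan(*map(float,sys.argv[1:]))
E
python3 plan.py 558 44 160 -91.5
```

```text
t=0.10 tcp=[ 232.8 -552.4  234.7] w=92.8 tilt=0.096 jaw=-67.2 shift=[-10.581 -13.281   1.886] turn=4.06 F [ 0.3  0.5 -0.4] j6 -0.09
```

Request:
jog_arm([
  [[0.3,0,0,0,0.95],[0.3,0,0,0,0.95],[0.3,0,0,0,0.95],[0.3,0,0,0,0.95]],
], grip_force=25)

```text
clock: 0.6
ee_pos: [0.2324, -0.5512, 0.2321]
tool_rot: [0.001, -0.703, 0.711, 0.003]
ft_force: [0.1, 0.0, 0.6]
gripper_width: 0.0653
```

```bash
python3 plan.py 558 44 190 -91.5
```

```text
t=0.60 tcp=[ 232.4 -551.2  232.1] w=65.3 tilt=0.353 jaw=-90.6 shift=[-14.961  -7.978   1.125] turn=0.15 F [0.1 0.  0.6] j6 0.32
```

Request:
jog_arm([
  [[0.3,-0.9,-0.9,0,0],[0.3,-0.9,-0.9,0,0],[0.3,-0.9,-0.9,0,0],[0.3,-0.9,-0.9,0,0],[0.3,-0.9,-0.9,0,0],[0.3,-0.9,-0.9,0,0],[0.3,-0.9,-0.6,0,0],[0.3,-0.9,-0.4,0,0],[0.3,-0.9,-0.4,0,0],[0.3,-0.9,-0.2,0,0]],
])

```text
clock: 1.85
ee_pos: [0.523, -0.1842, 0.2283]
tool_rot: [0.001, -0.701, 0.714, 0.007]
ft_force: [1.1, 0.7, 0.1]
gripper_width: 0.0648
```

```bash
python3 plan.py 558 44 190 -91.5
```

```text
t=1.85 tcp=[ 523.  -184.2  228.3] w=64.8 tilt=0.814 jaw=-91.1 shift=[-5.708 -0.78   1.017] turn=0.07 F [1.1 0.7 0.1] j6 1.15
```

Request:
jog_arm([
  [[0.3,-0.95,-0.15,0,0],[0.3,-0.95,-0.15,0,0],[0.3,-0.95,-0.15,0,0],[0.3,-0.95,-0.15,0,0],[0.3,-0.95,-0.15,0.2,0],[0.3,-0.7,0,0.2,0],[0.3,0,0,0.2,0],[0.3,0,0,0,0]],
])

```text
clock: 2.85
ee_pos: [0.5552, 0.0433, 0.2021]
tool_rot: [-0.001, -0.702, 0.712, 0.01]
ft_force: [0.5, -0.9, -0.2]
gripper_width: 0.065
```

```bash
python3 plan.py 558 44 150 -91.5; python3 -c "
from h import *
c=cam('top');save(c,'t1',(220,180,420,320),4);c=cam('scene');save(c,'s1',(200,100,440,320),3)"
```

```text
t=2.85 tcp=[555.2  43.3 202.1] w=65.0 tilt=1.092 jaw=-90.8 shift=[-1.000e-03 -8.900e-02  1.302e+00] turn=0.11 F [ 0.5 -0.9 -0.2] j6 1.56
```

View pics/s1.png

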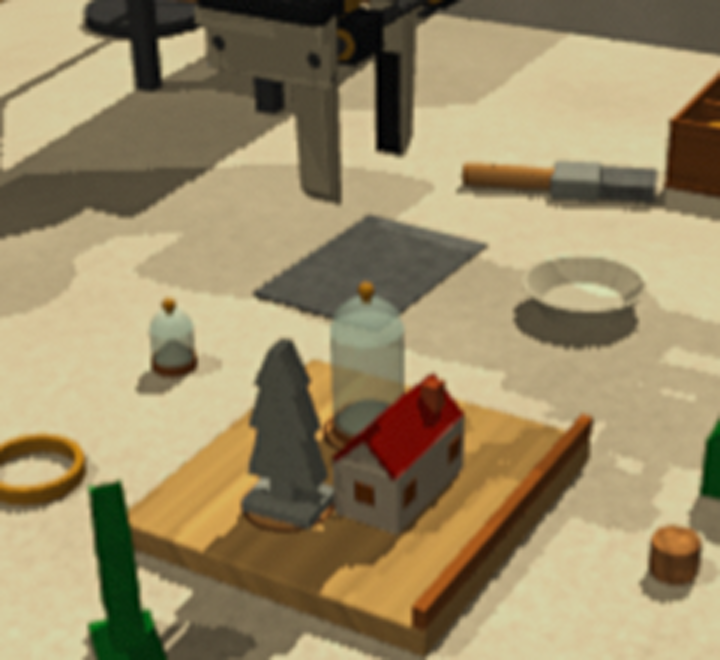

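```bash
python3 plan.py 558 44 71 -91.5
```

```text
t=2.95 tcp=[555.8  42.9 203.2] w=65.1 tilt=1.031 jaw=-90.9 shift=[ 0.013 -0.097  3.304] turn=0.10 F [-0.8  0.4  0.3] j6 1.56
```

Request:
jog_arm([
  [[0.3,0,-0.1,0.5,0],[0.3,0,0,0.5,0],[0.3,0,0,0.4,0],[0.3,0,0,0,0]],
])

```text
clock: 3.45
ee_pos: [0.5596, 0.0406, 0.1432]
tool_rot: [-0.0, -0.7, 0.714, 0.009]
ft_force: [0.0, -1.3, -0.5]
gripper_width: 0.0651
```

```bash
python3 plan.py 558 44 71 -91.5
```

```text
t=3.45 tcp=[559.6  40.6 143.2] w=65.1 tilt=1.005 jaw=-91.1 shift=[-0.061  0.019  1.806] turn=0.06 F [ 0.  -1.3 -0.5] j6 1.56
```

Request:
jog_arm([
  [[0.3,-0.08,0,0,0],[0.3,0,0,0.4,0],[0.3,0,0,0.4,0],[0.3,0,0,0.4,0],[0.3,0,0,0,0]],
])

```text
clock: 4.08
ee_pos: [0.5595, 0.0446, 0.0924]
tool_rot: [0.0, -0.7, 0.714, 0.008]
ft_force: [0.0, -0.3, 0.3]
gripper_width: 0.0652
```

```bash
python3 plan.py 558 44 71 -91.5;python3 plan.py 558 44 71 -91.5; python3 -c "
from h import *
c=cam('scene');save(c,'s2',(200,100,440,320),3)"
```

```text
t=4.08 tcp=[559.5  44.6  92.4] w=65.2 tilt=0.966 jaw=-91.1 shift=[0.023 0.031 0.536] turn=0.06 F [ 0.  -0.3  0.3] j6 1.57
t=4.08 tcp=[559.5  44.6  92.4] w=65.2 tilt=0.966 jaw=-91.1 shift=[0.023 0.031 0.536] turn=0.06 F [ 0.  -0.3  0.3] j6 1.57
```

View pics/s2.png

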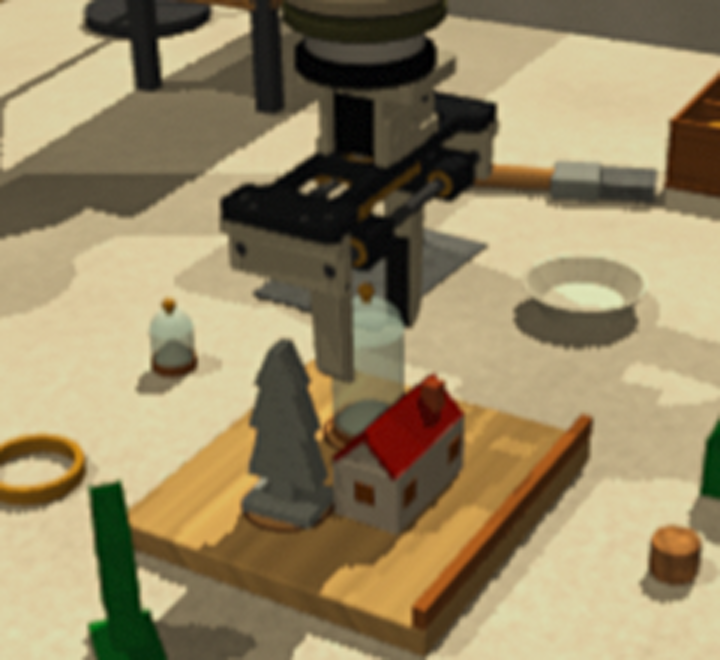

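The fingers straddle the tall dome, with the fir clear of them. Lowering and closing next.

Request:
jog_arm([
  [[0.3,0,0,0.4,0],[0.3,0,0,0.1,0],[0.3,0,0,0,0]],
])

```text
clock: 4.5
ee_pos: [0.5606, 0.0448, 0.0728]
tool_rot: [0.001, -0.7, 0.714, 0.007]
ft_force: [-0.4, -0.4, -0.4]
gripper_width: 0.0652
```

```bash
python3 plan.py 558 44 71 -91.5
```

```text
t=4.50 tcp=[560.6  44.8  72.8] w=65.2 tilt=0.862 jaw=-91.1 shift=[0.023 0.064 0.046] turn=0.06 F [-0.4 -0.4 -0.4] j6 1.57
```

Request:
jog_arm([
  [[0.45,0,0,0,0],[0.55,0,0,0,0],[0.65,0,0,0,0],[0.7,0,0,0,0],[0.7,0,0,0,0],[0.7,0,0,0,0]],
])

```text
clock: 5.25
ee_pos: [0.5612, 0.0449, 0.0737]
tool_rot: [0.002, -0.7, 0.714, 0.007]
ft_force: [0.7, 0.5, -1.3]
gripper_width: 0.0434
```

```bash
python3 plan.py 443 302 58 -91.5
```

```text
t=5.25 tcp=[561.2  44.9  73.7] w=43.4 tilt=0.819 jaw=-91.1 shift=[-6.364  3.077  0.493] turn=0.06 F [ 0.7  0.5 -1.3] j6 1.57
```

Request:
jog_arm([
  [[0.7,0,0,-0.3,0],[0.7,0,0,-0.5,0],[0.7,0,0,-0.6,0],[0.7,0,0,-0.6,0],[0.7,0,0,-0.3,0],[0.7,-0.4,0,0,0],[0.7,-0.7,0.3,0,0],[0.7,-0.7,0.4,0,0],[0.7,-0.7,0.4,0,0],[0.7,-0.7,0.4,0,0]],
])

```text
clock: 6.5
ee_pos: [0.5004, 0.1782, 0.1684]
tool_rot: [-0.001, -0.699, 0.715, 0.009]
ft_force: [-0.2, -0.3, -1.8]
gripper_width: 0.0438
```

```bash
python3 plan.py 443 302 59 -94.5; python3 -c "
from h import *
c=cam('scene');save(c,'s3',(200,50,440,320),3)"
```

```text
t=6.50 tcp=[500.4 178.2 168.4] w=43.8 tilt=1.067 jaw=-91.3 shift=[-3.028  1.467  2.793] turn=0.53 F [-0.2 -0.3 -1.8] j6 1.83
```

View pics/s3.png

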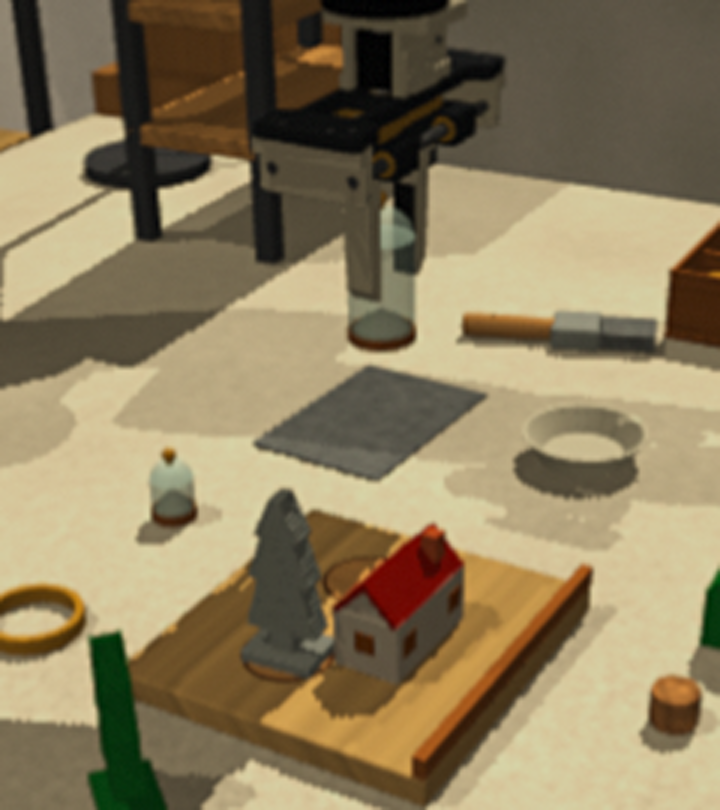

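Request:
jog_arm([
  [[0.7,-0.7,0.35,0,0],[0.7,-0.7,0.35,0,0],[0.7,-0.7,0.35,0,0],[0.7,-0.7,0.3,0,0],[0.7,-0.3,0.1,0.3,0],[0.7,0,0,0.5,0],[0.7,0,0,0.5,0],[0.7,0,0,0.4,0],[0.7,0,0,0,0]],
])

```text
clock: 7.68
ee_pos: [0.4316, 0.3141, 0.0897]
tool_rot: [-0.007, -0.701, 0.713, 0.013]
ft_force: [-0.8, -0.7, -2.1]
gripper_width: 0.0437
```

```bash
python3 plan.py 443 302 59 -94.5
```

```text
t=7.67 tcp=[431.6 314.1  89.7] w=43.7 tilt=1.720 jaw=-90.9 shift=[ 0.305 -0.312  0.756] turn=0.59 F [-0.8 -0.7 -2.1] j6 2.1
```

Request:
jog_arm([
  [[0.7,0.25,-0.25,0,0],[0.7,0.05,-0.05,0.2,0],[0.7,0,0,0.2,0],[0.7,0,0,0.15,0],[0.7,0,0,0,0]],
])

```text
clock: 8.3
ee_pos: [0.4454, 0.3012, 0.0675]
tool_rot: [-0.006, -0.701, 0.713, 0.013]
ft_force: [0.3, -0.0, -2.8]
gripper_width: 0.0438
```

```bash
python3 plan.py 443 302 59 -94.5; python3 -c "
from h import *
c=cam('scene');save(c,'s4',(220,60,420,220),4)"
```

```text
t=8.30 tcp=[445.4 301.2  67.5] w=43.8 tilt=1.596 jaw=-91.0 shift=[-0.017  0.054  0.213] turn=0.58 F [ 0.3 -0.  -2.8] j6 2.07
```

View pics/s4.png

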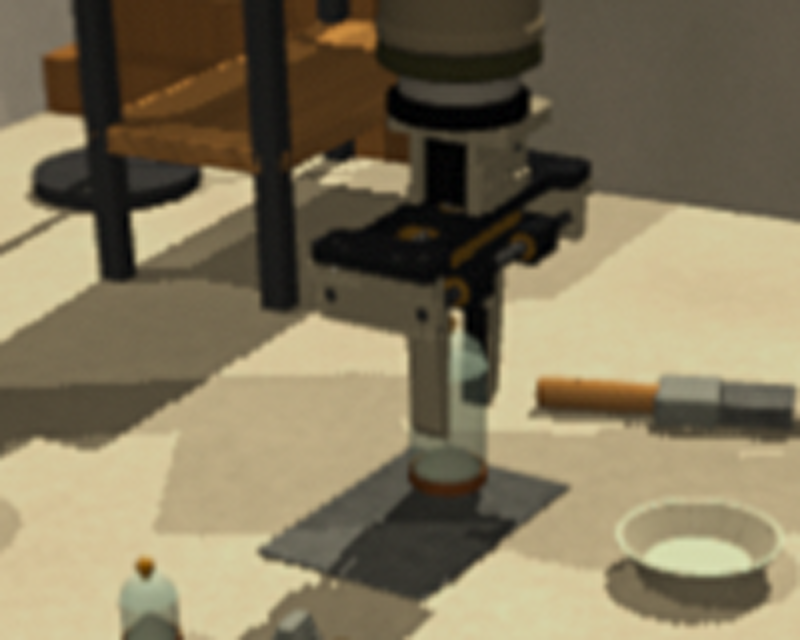

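Request:
jog_arm([
  [[0.7,0,0,0.1,0],[0.7,0,0,0.06,0],[0.7,0,0,0.05,0],[0.7,0,0,0,0]],
])

```text
clock: 8.85
ee_pos: [0.4455, 0.302, 0.0594]
tool_rot: [-0.005, -0.701, 0.713, 0.013]
ft_force: [0.1, -0.7, -2.5]
gripper_width: 0.0437
```

```bash
python3 plan.py 443 302 59 -94.5
```

```text
t=8.85 tcp=[445.5 302.   59.4] w=43.7 tilt=1.545 jaw=-91.0 shift=[0.    0.061 0.011] turn=0.59 F [ 0.1 -0.7 -2.5] j6 2.07
```

Request:
jog_arm([
  [[0.7,0,0,0.05,0],[0.7,0,0,0.03,0],[0.7,0,0,0,0]],
])

```text
clock: 9.22
ee_pos: [0.4464, 0.3025, 0.0591]
tool_rot: [-0.004, -0.701, 0.713, 0.012]
ft_force: [0.6, -0.6, -2.2]
gripper_width: 0.0436
```

Request:
jog_arm([
  [[0.7,0,0,0.06,0],[0.7,0,0,0.05,0],[0.7,0,0,0,0]],
])

```text
clock: 9.6
ee_pos: [0.4478, 0.3036, 0.0589]
tool_rot: [-0.003, -0.701, 0.713, 0.012]
ft_force: [0.5, 0.3, -2.3]
gripper_width: 0.0433
```

```bash
python3 plan.py 443 302 59 -94.5;python3 -c "
from h import *
c=cam('scene');save(c,'s5',(220,60,420,220),4)"
```

```text
t=9.60 tcp=[447.8 303.6  58.9] w=43.3 tilt=1.377 jaw=-91.0 shift=[ 0.041  0.12  -0.001] turn=0.59 F [ 0.5  0.3 -2.3] j6 2.07
```

View pics/s5.png

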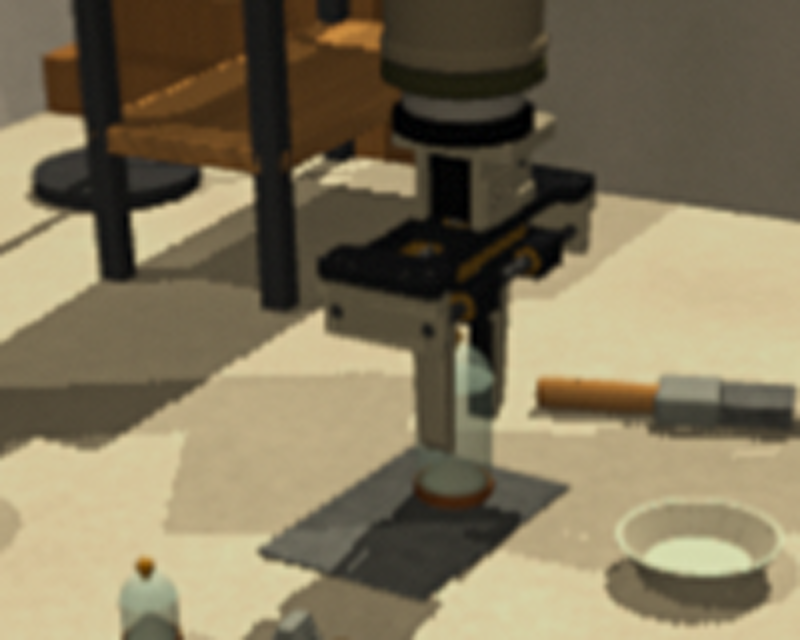

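```bash
python3 -c "
from h import *
c=cam('scene')
for z in(.003,.006,.009): print(z,[proj(c,(.4465+.023*np.cos(a),.3036+.023*np.sin(a),z))[1].round(1) for a in np.radians([-50,-60,-70])],proj(c,(.4465,.3036,z)))
for z in(.003,.006):print(onz(c,333.6,187.3,z))
print(onz(c,285,197,.003),onz(c,362,182,.003))
"
```

```text
0.003 [np.float64(187.3), np.float64(187.4), np.float64(187.4)] (np.float64(334.32853932631355), np.float64(182.97757273144987))
0.006 [np.float64(186.1), np.float64(186.2), np.float64(186.2)] (np.float64(334.32070912533584), np.float64(181.79697905619327))
0.009 [np.float64(184.9), np.float64(185.0), np.float64(185.0)] (np.float64(334.3128513753752), np.float64(180.6132160422525))
[0.45534667 0.28314167 0.003     ]
[0.45817315 0.27780116 0.006     ]
[0.38192295 0.19325537 0.003     ] [0.50117345 0.33660478 0.003     ]
```

Request:
jog_arm([
  [[0.7,0,0,0.08,0],[0.7,0,0,0,0]],
])

```text
clock: 9.95
ee_pos: [0.4491, 0.3046, 0.0583]
tool_rot: [-0.001, -0.701, 0.713, 0.011]
ft_force: [0.3, -0.1, -2.2]
gripper_width: 0.0441
```

```bash
python3 plan.py 443 302 59 -94.5
```

```text
t=9.95 tcp=[449.1 304.6  58.3] w=44.1 tilt=1.320 jaw=-90.9 shift=[ 0.068  0.152 -0.015] turn=0.59 F [ 0.3 -0.1 -2.2] j6 2.07
```

Request:
jog_arm([
  [[0.7,0,-0.0,0.15,0]],
])

```text
clock: 10.07
ee_pos: [0.4512, 0.3053, 0.0554]
tool_rot: [0.001, -0.701, 0.713, 0.01]
ft_force: [-4.0, -8.6, 33.5]
gripper_width: 0.0434
```

Request:
jog_arm([
  [[0.5,0,0,-0.05,0],[0.35,0,0,0,0],[0.3,0,0,0,0]],
])

```text
clock: 10.45
ee_pos: [0.4513, 0.3052, 0.0569]
tool_rot: [0.001, -0.701, 0.713, 0.01]
ft_force: [0.0, 0.5, 0.2]
gripper_width: 0.0621
```

```bash
python3 plan.py 449 304 170 -91;python3 -c "
from h import *
c=cam('scene');save(c,'s6',(220,60,420,220),4)"
```

```text
t=10.45 tcp=[451.3 305.2  56.9] w=62.1 tilt=1.196 jaw=-90.9 shift=[-0.013  0.096 -2.826] turn=0.01 F [0.  0.5 0.2] j6 2.07
```

View pics/s6.png

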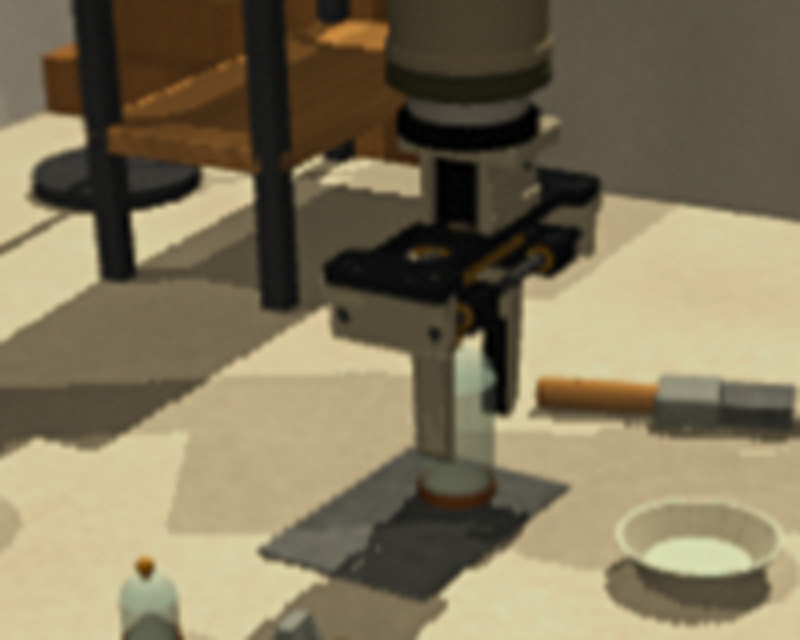

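The dome stands upright and released on the mat, at about crop (457,490). Now up and over to the fir.

Request:
jog_arm([
  [[0.3,0,0,-0.4,0],[0.3,0,0,-0.7,0],[0.3,0,0,-0.8,0],[0.3,0,0,-0.8,0],[0.3,0,0,-0.6,0],[0.5,0.6,0,-0.3,0],[0.5,0.9,-0.3,0,0],[0.5,0.9,-0.3,0,0],[0.5,0.9,-0.3,0,0],[0.5,0.9,-0.3,0,0]],
])

```text
clock: 11.75
ee_pos: [0.4998, 0.1322, 0.2125]
tool_rot: [0.004, -0.703, 0.711, 0.009]
ft_force: [1.0, 0.3, 0.1]
gripper_width: 0.0464
```

```bash
python3 plan.py 556 -44.8 180 -91.5
```

```text
t=11.75 tcp=[499.8 132.2 212.5] w=46.4 tilt=1.129 jaw=-90.6 shift=[ 4.425 -1.455  0.721] turn=0.15 F [1.  0.3 0.1] j6 1.73
```

Request:
jog_arm([
  [[0.5,0.9,-0.25,0,0],[0.5,0.9,-0.25,0,0],[0.5,0.9,-0.25,0,0],[0.5,0.9,-0.25,0,0],[0.5,0.4,-0.2,0.2,0],[0.5,0,-0.1,0.2,0],[0.5,0,0,0.2,0],[0.5,0,0,0,0]],
])

```text
clock: 12.75
ee_pos: [0.5519, -0.0329, 0.1895]
tool_rot: [0.006, -0.703, 0.711, 0.008]
ft_force: [0.2, 0.0, 0.2]
gripper_width: 0.0463
```

```bash
python3 plan.py 556 -44.8 71 -91.5; python3 -c "
from h import *
c=cam('scene');save(c,'s7',(200,60,440,320),3)
c=cam('top');save(c,'t7',(120,180,420,380),2.5)
import pickle;pickle.dump(c,open('t7.pkl','wb'))"
```

```text
t=12.75 tcp=[551.9 -32.9 189.5] w=46.3 tilt=1.132 jaw=-90.7 shift=[ 0.355 -0.112  2.957] turn=0.13 F [0.2 0.  0.2] j6 1.42
```

View pics/s7.png

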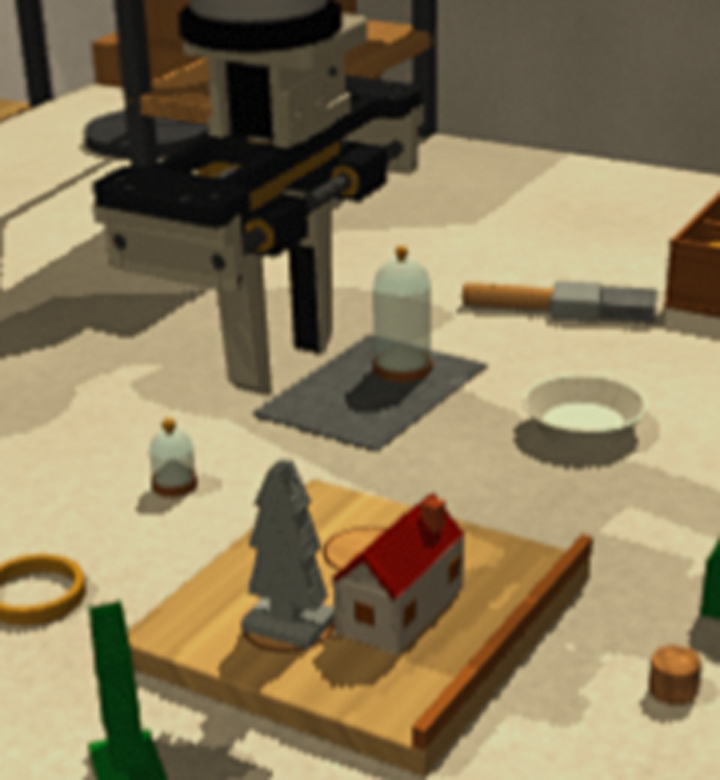

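View pics/t7.png

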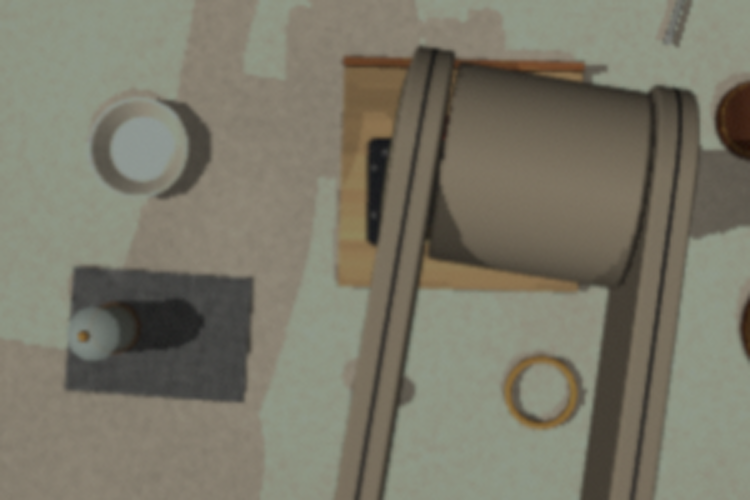

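Request:
jog_arm([
  [[0.5,0.33,-0.1,0,0],[0.5,0.05,0,0.2,0],[0.5,0,0,0.3,0],[0.5,0,0,0,0]],
])

```text
clock: 13.35
ee_pos: [0.5566, -0.0484, 0.1693]
tool_rot: [0.007, -0.703, 0.711, 0.007]
ft_force: [-0.4, 0.5, -0.4]
gripper_width: 0.0468
```

```bash
python3 plan.py 556 -44.8 71 -91.5; python3 -c "
from h import *
c=cam('scene');save(c,'s8',(230,130,400,290),4.5)
t=cam('top'); b=onz(t,153.6,314.8,.1); print('dome',b, 'mat', R.from_euler('z',4.5,degrees=True).apply(b-np.array([.440,.2643,0])))"
```

```text
t=13.35 tcp=[556.6 -48.4 169.3] w=46.8 tilt=1.102 jaw=-90.6 shift=[-0.044  0.016  2.458] turn=0.14 F [-0.4  0.5 -0.4] j6 1.39
dome [0.44371802 0.30187505 0.1       ] mat [0.00075845 0.03775093 0.1       ]
```

View pics/s8.png

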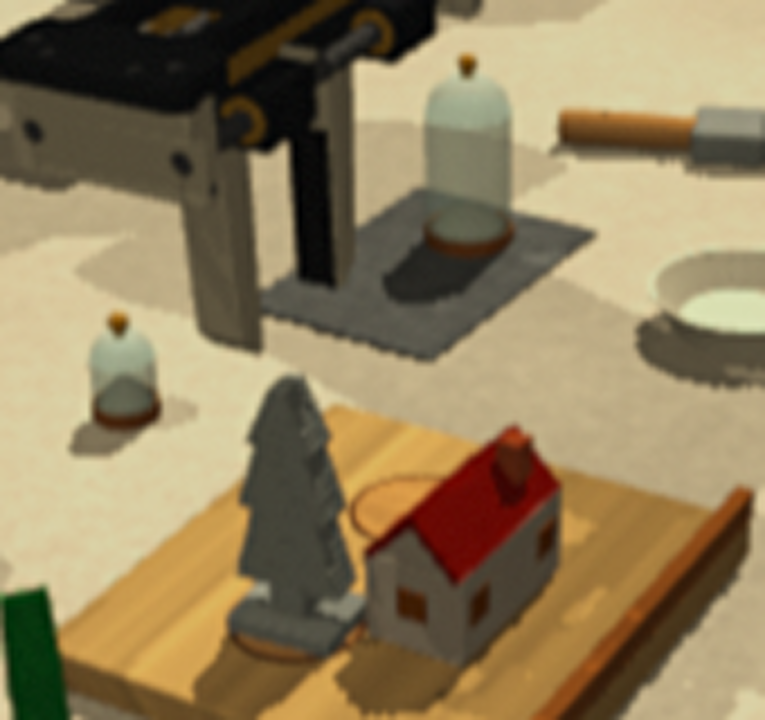

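Request:
jog_arm([
  [[0.5,-0.08,0,0,0],[0.5,0,0,0.5,0],[0.5,0,0,0.5,0],[0.5,0,0,0.4,0],[0.5,0,0,0,0]],
])

```text
clock: 14.08
ee_pos: [0.5571, -0.0434, 0.1106]
tool_rot: [0.007, -0.703, 0.711, 0.006]
ft_force: [-0.7, -0.3, 0.1]
gripper_width: 0.0466
```

```bash
python3 plan.py 556 -44.8 71 -91.5; python3 -c "
from h import *
c=cam('scene');save(c,'s9',(230,130,400,290),4.5)"
```

```text
t=14.07 tcp=[557.1 -43.4 110.6] w=46.6 tilt=1.095 jaw=-90.6 shift=[0.055 0.029 0.989] turn=0.15 F [-0.7 -0.3  0.1] j6 1.39
```

View pics/s9.png

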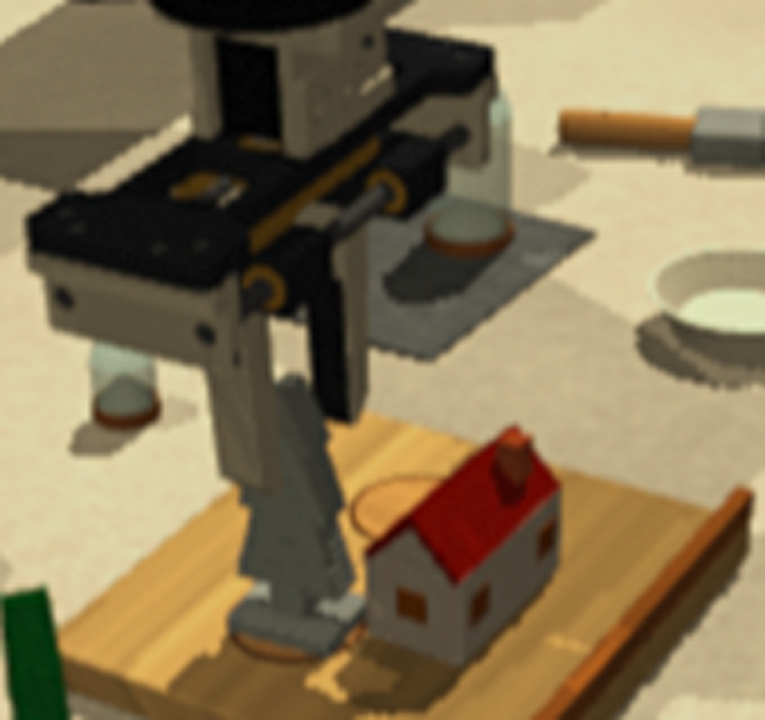

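Request:
jog_arm([
  [[0.5,0.04,0,0.45,0],[0.5,0,0.0,0.45,0],[0.5,0,0,0.1,0],[0.5,0,0,0,0]],
])

```text
clock: 14.62
ee_pos: [0.5585, -0.0446, 0.0695]
tool_rot: [0.008, -0.703, 0.711, 0.005]
ft_force: [0.8, -0.1, -0.2]
gripper_width: 0.0464
```

```bash
python3 plan.py 556 -44.8 71 -91.5; python3 -c "
from h import *
c=cam('scene');save(c,'s10',(230,130,400,290),4.5)"
```

```text
t=14.62 tcp=[558.5 -44.6  69.5] w=46.4 tilt=1.097 jaw=-90.6 shift=[ 0.005  0.062 -0.037] turn=0.15 F [ 0.8 -0.1 -0.2] j6 1.39
```

View pics/s10.png

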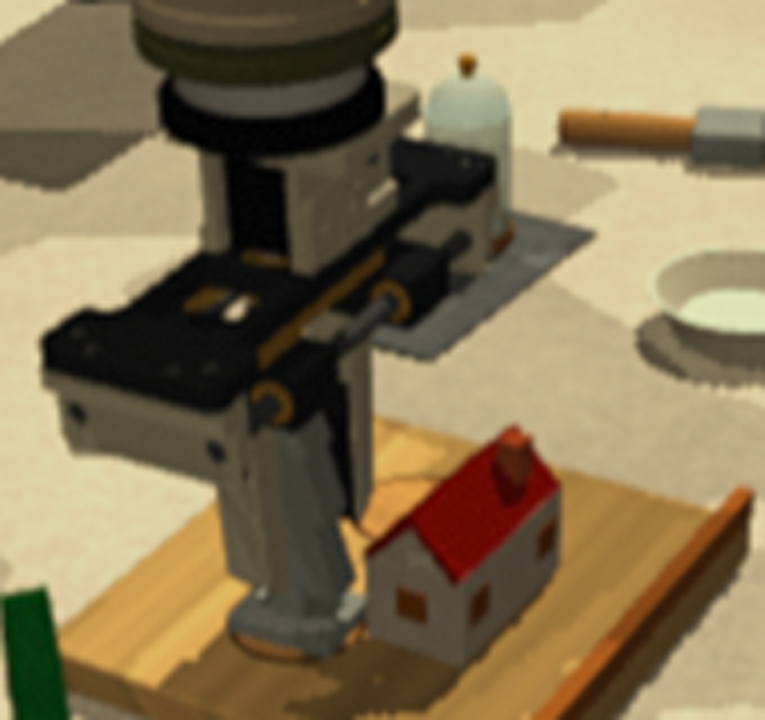

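Request:
jog_arm([
  [[0.65,0,0,0,0],[0.75,0,0,0,0],[0.85,0,0,0,0],[0.92,0,0,0,0],[0.92,0,0,0,0],[0.92,0,0,0,0]],
], grip_force=30)

```text
clock: 15.42
ee_pos: [0.5598, -0.0448, 0.0714]
tool_rot: [0.009, -0.703, 0.711, 0.004]
ft_force: [0.4, -0.2, -0.3]
gripper_width: 0.0155
```

```bash
python3 plan.py 437 226 56 -91.5
```

```text
t=15.43 tcp=[559.8 -44.8  71.4] w=15.5 tilt=1.128 jaw=-90.6 shift=[-6.729  3.142  0.482] turn=0.15 F [ 0.4 -0.2 -0.3] j6 1.39
```

Request:
jog_arm([
  [[0.92,0,0,-0.3,0],[0.92,0,0,-0.5,0],[0.92,0,0,-0.6,0],[0.92,0,0,-0.6,0],[0.92,0,0.1,-0.4,0],[0.92,-0.4,0.3,0,0],[0.92,-0.7,0.4,0,0],[0.92,-0.7,0.4,0,0],[0.92,-0.7,0.4,0,0],[0.92,-0.7,0.4,0,0]],
])

```text
clock: 16.68
ee_pos: [0.4759, 0.0837, 0.1748]
tool_rot: [0.008, -0.702, 0.712, 0.005]
ft_force: [0.4, 0.3, -2.5]
gripper_width: 0.0157
```

```bash
python3 plan.py 440 226 56 -91.5
```

```text
t=16.68 tcp=[475.9  83.7 174.8] w=15.7 tilt=1.059 jaw=-90.8 shift=[-3.492  0.961  3.028] turn=0.11 F [ 0.4  0.3 -2.5] j6 1.64
```

Request:
jog_arm([
  [[0.92,-0.7,0.2,0,0],[0.92,-0.7,0.2,0,0],[0.92,-0.7,0.2,0,0],[0.92,-0.6,0.2,0,0],[0.92,-0.2,0.05,0.3,0],[0.92,0,0,0.5,0],[0.92,0,0,0.5,0],[0.92,0,0,0.4,0],[0.92,0,0,0,0]],
])

```text
clock: 17.8
ee_pos: [0.4382, 0.2041, 0.1052]
tool_rot: [0.006, -0.703, 0.711, 0.005]
ft_force: [0.0, 0.9, -2.6]
gripper_width: 0.0159
```

```bash
python3 plan.py 440 226 56 -91.5
```

```text
t=17.80 tcp=[438.2 204.1 105.2] w=15.9 tilt=0.917 jaw=-90.7 shift=[-0.527 -0.038  1.24 ] turn=0.14 F [ 0.   0.9 -2.6] j6 1.9
```

Request:
jog_arm([
  [[0.92,-0.4,0,0,0],[0.92,-0.07,0,0.4,0],[0.92,0,0,0.4,0],[0.92,0,0,0.2,0],[0.92,0,0,0,0]],
])

```text
clock: 18.42
ee_pos: [0.4393, 0.225, 0.0638]
tool_rot: [0.007, -0.703, 0.711, 0.005]
ft_force: [-1.1, -0.1, -3.7]
gripper_width: 0.0159
```

```bash
python3 plan.py 440 224 56 -91.5; python3 -c "
from h import *
c=cam('scene');save(c,'s11',(220,60,420,220),4)"
```

```text
t=18.43 tcp=[439.3 225.   63.8] w=15.9 tilt=0.947 jaw=-90.7 shift=[ 0.027 -0.018  0.193] turn=0.14 F [-1.1 -0.1 -3.7] j6 1.94
```

View pics/s11.png

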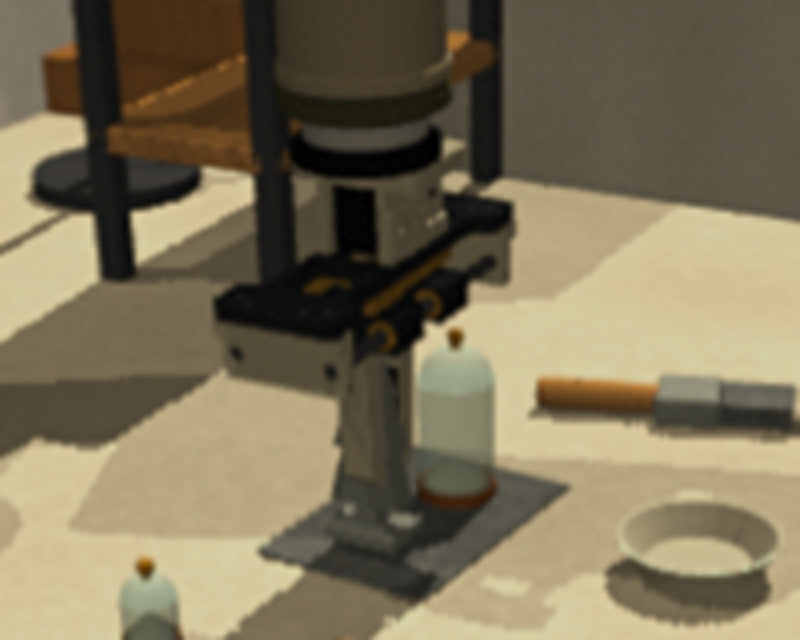

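Request:
jog_arm([
  [[0.92,0,0,0.12,0],[0.92,0,0,0.1,0]],
])

```text
clock: 18.73
ee_pos: [0.4405, 0.2253, 0.0562]
tool_rot: [0.008, -0.703, 0.711, 0.004]
ft_force: [-9.3, -5.1, 30.0]
gripper_width: 0.016
```

Request:
jog_arm([
  [[0.92,0,0,0.09,0]],
])

```text
clock: 18.85
ee_pos: [0.4424, 0.2257, 0.0558]
tool_rot: [0.009, -0.703, 0.711, 0.003]
ft_force: [-9.8, -6.9, 35.0]
gripper_width: 0.0158
```

Contact is made, so I release gently. The opening stays small because the dome is close.

Request:
jog_arm([
  [[0.75,0,0,-0.05,0],[0.6,0,0,0,0],[0.55,0,0,0,0]],
])

```text
clock: 19.23
ee_pos: [0.4442, 0.2263, 0.0598]
tool_rot: [0.011, -0.703, 0.711, 0.002]
ft_force: [-0.2, -0.8, 1.0]
gripper_width: 0.0383
```

```bash
python3 plan.py 440 224 56 -91.5; python3 -c "
from h import *
c=cam('scene');save(c,'s12',(220,60,420,220),4)"
```

```text
t=19.23 tcp=[444.2 226.3  59.8] w=38.3 tilt=1.306 jaw=-90.7 shift=[0.06  0.106 0.092] turn=0.13 F [-0.2 -0.8  1. ] j6 1.94
```

View pics/s12.png

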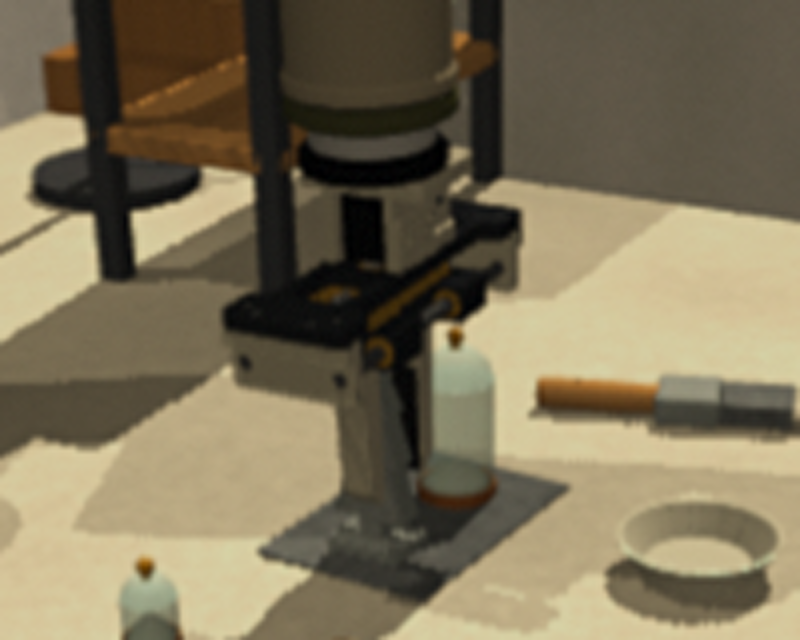

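Request:
jog_arm([
  [[0.55,0,0.0,-0.4,0],[0.55,0,0,-0.7,0],[0.55,0,0,-0.8,0],[0.55,0,0,-0.8,0],[0.55,0,0,-0.8,0],[0.4,0.5,-0.3,-0.3,0],[0.4,0.9,-0.6,0,0],[0.4,0.9,-0.6,0,0],[0.4,0.9,-0.6,0,0],[0.4,0.9,-0.6,0,0]],
])

```text
clock: 20.52
ee_pos: [0.5507, 0.0561, 0.2259]
tool_rot: [0.014, -0.705, 0.709, 0.0]
ft_force: [0.1, 0.6, 0.7]
gripper_width: 0.0558
```

Request:
jog_arm([
  [[0.4,0,0,0,-0.97],[0.4,0,0,0,-0.97],[0.4,0,0,0,-0.97],[0.4,0,0,0,-0.97],[0.4,0,0,0,-0.97],[0.4,0,0,0,-0.97],[0.4,0,0,0,-0.97],[0.4,0,0,0,-0.97],[0.4,0,0,0,-0.97],[0.4,0,0,0,-0.97]],
])

```text
clock: 21.78
ee_pos: [0.552, 0.0521, 0.2366]
tool_rot: [-0.013, 0.964, -0.264, 0.01]
ft_force: [-0.9, -0.5, -0.4]
gripper_width: 0.0558
```

```bash
python3 plan.py 604 -5 150 -3; python3 -c "
from h import *
c=cam('scene');save(c,'s13',(220,60,420,260),4)
c=cam('top');save(c,'t13',(120,180,420,380),2.5)"
```

```text
t=21.77 tcp=[552.   52.1 236.6] w=55.8 tilt=1.904 jaw=-30.6 shift=[1.818 0.634 2.17 ] turn=-4.60 F [-0.9 -0.5 -0.4] j6 0.52
```

View pics/s13.png

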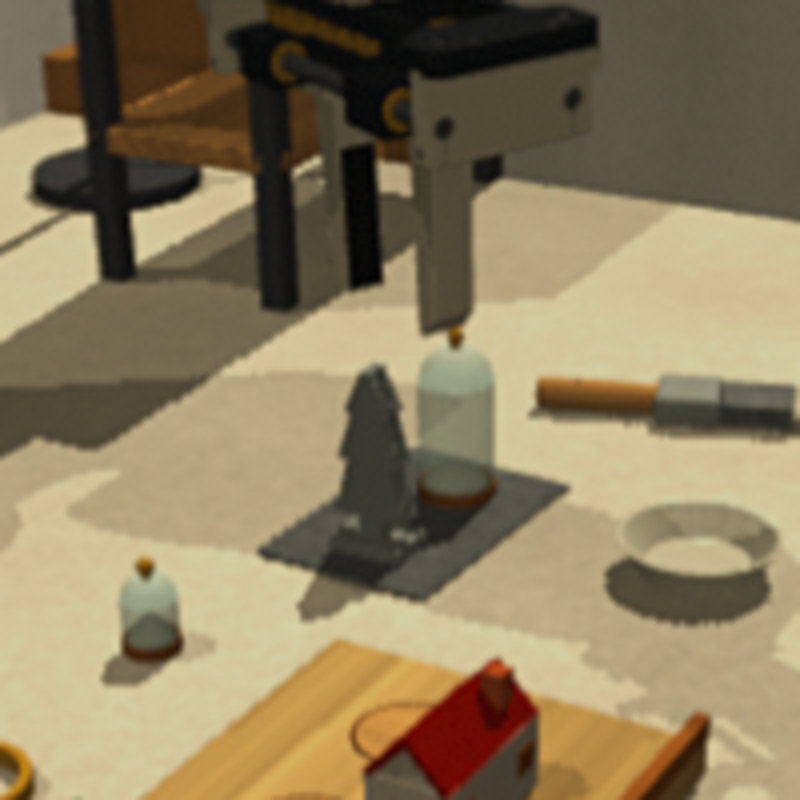

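View pics/t13.png

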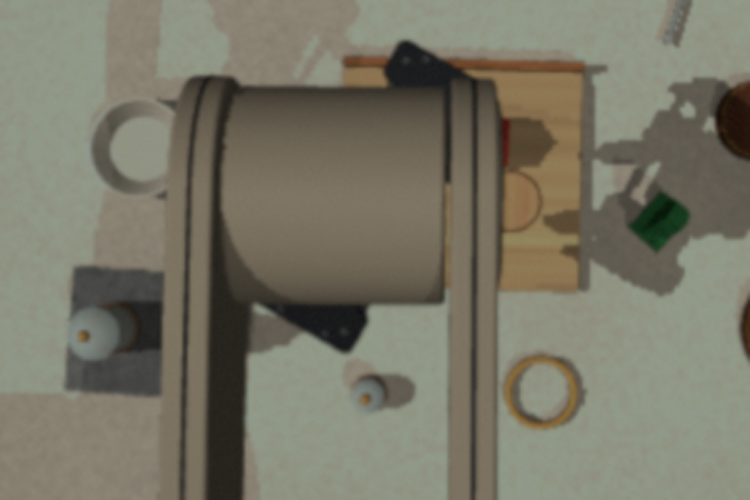

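Request:
jog_arm([
  [[0.35,0,0,0,-0.92],[0.35,0,0,0,-0.92],[0.35,0,0,0,-0.92],[0.35,0,0,0,-0.92],[0.35,0,0,0,-0.92],[0.35,0,0,0,0]],
])

```text
clock: 22.62
ee_pos: [0.5519, 0.0521, 0.2403]
tool_rot: [-0.01, 0.999, -0.028, 0.014]
ft_force: [0.2, 0.5, -0.7]
gripper_width: 0.0605
```

```bash
python3 plan.py 604.3 -5 150 -3; python3 -c "
from h import *
s,p,M=st(); print(M.round(3))"
```

```text
t=22.62 tcp=[551.9  52.1 240.3] w=60.5 tilt=2.013 jaw=-3.2 shift=[1.327 1.4   2.266] turn=-0.04 F [ 0.2  0.5 -0.7] j6 0.04
[[ 0.998 -0.056  0.029]
 [-0.057 -0.998  0.02 ]
 [ 0.028 -0.022 -0.999]]
```

Request:
jog_arm([
  [[0.35,0.4,0.45,0,0],[0.35,0.45,0.45,0.3,0],[0.35,0.4,0.45,0.4,0],[0.35,0,0,0.4,0],[0.35,0,0,0.4,0],[0.35,0,0,0,0]],
])

```text
clock: 23.38
ee_pos: [0.601, -0.0036, 0.1803]
tool_rot: [-0.011, 0.999, -0.037, 0.015]
ft_force: [-0.8, -0.3, -0.4]
gripper_width: 0.0602
```

```bash
python3 plan.py 604.3 -5 120 -3; python3 -c "
from h import *
c=cam('scene');save(c,'s14',(220,130,400,310),4)"
```

```text
t=23.38 tcp=[601.   -3.6 180.3] w=60.2 tilt=2.097 jaw=-4.3 shift=[0.041 0.064 1.507] turn=-0.21 F [-0.8 -0.3 -0.4] j6 -0.04
```

View pics/s14.png

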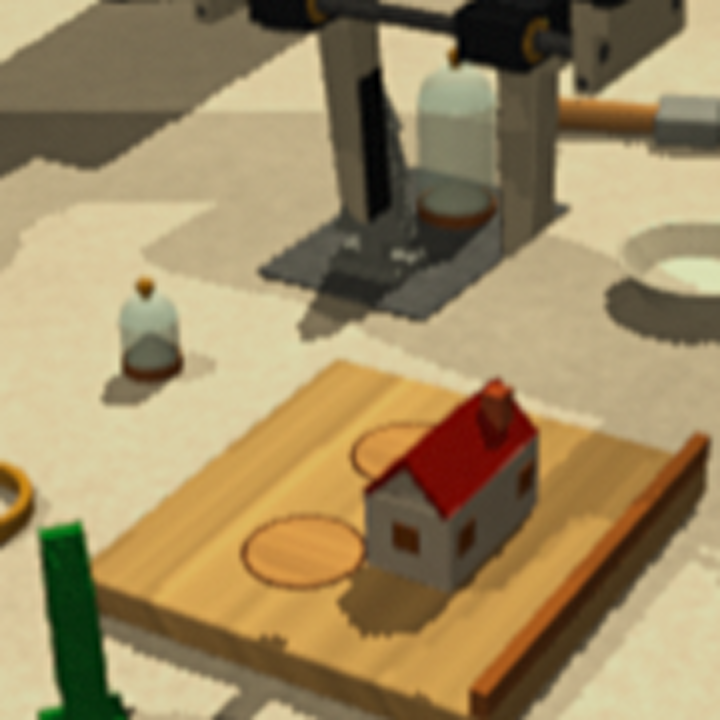

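```bash
python3 -c "
from h import *
import pickle
c=pickle.load(open('scene0.pkl','rb'))
f=lambda u,v:(onz(c,u/4+220-.4,v/4+130-.4,.018)*1000).round(1)
print('corner',f(450,590),f(370,566),'right', f(537,503),'firO',f(304,551))
"; python3 plan.py 604.3 -5 40 -3
```

```text
corner [621.8 -39.1  18. ] [583.9 -39.5  18. ] right [625.7  35.5  18. ] firO [553.5 -42.9  18. ]
t=23.43 tcp=[601.6  -3.5 181.4] w=60.4 tilt=2.169 jaw=-4.3 shift=[-0.036  0.113  3.533] turn=-0.21 F [-0.2 -0.1 -0.3] j6 -0.04
```

Request:
jog_arm([
  [[0.35,0,0.03,0.5,-0.2],[0.35,0,0,0.5,0],[0.35,0,0,0.5,0],[0.35,0,0,0.5,0],[0.35,0,0,0,0]],
])

```text
clock: 24.05
ee_pos: [0.6033, -0.0018, 0.0958]
tool_rot: [-0.011, 0.999, -0.025, 0.015]
ft_force: [0.2, -0.6, 0.3]
gripper_width: 0.0606
```

```bash
python3 plan.py 604.3 -3.5 40 -3; python3 -c "
from h import *
c=cam('scene');save(c,'s15',(220,130,400,310),4)"
```

```text
t=24.05 tcp=[603.3  -1.8  95.8] w=60.6 tilt=2.169 jaw=-2.9 shift=[-0.016  0.074  1.395] turn=0.01 F [ 0.2 -0.6  0.3] j6 -0.06
```

View pics/s15.png

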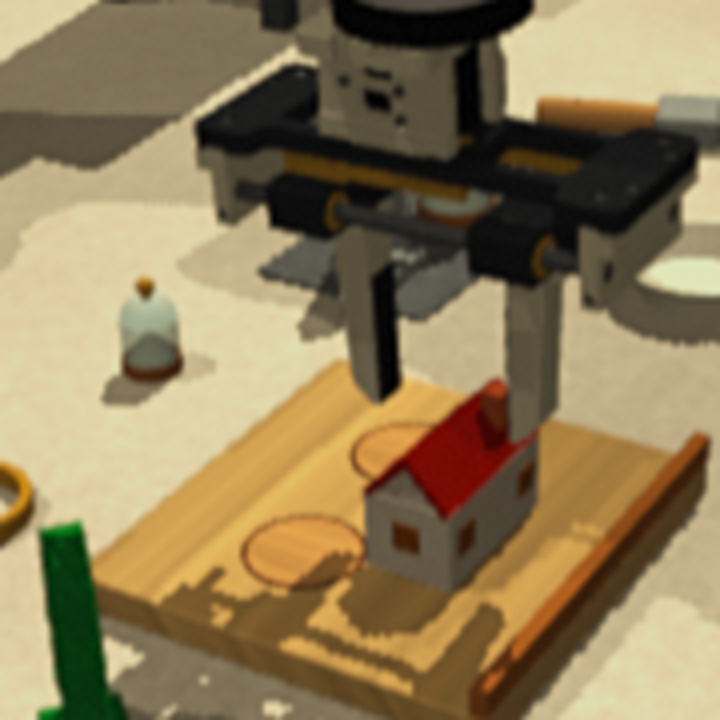

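Request:
jog_arm([
  [[0.35,0,0.05,0.4,0],[0.35,0,0,0.4,0],[0.35,0,0,0.4,0],[0.35,0,0,0.1,0],[0.35,0,0,0,0]],
])

```text
clock: 24.72
ee_pos: [0.6068, -0.003, 0.0426]
tool_rot: [-0.011, 0.999, -0.025, 0.017]
ft_force: [0.1, 0.2, 0.5]
gripper_width: 0.0606
```

```bash
python3 plan.py 604.3 -3.5 40 -3; python3 -c "
from h import *
c=cam('scene');save(c,'s16',(220,130,400,310),4)"
```

```text
t=24.73 tcp=[606.8  -3.   42.6] w=60.6 tilt=2.341 jaw=-2.9 shift=[-0.064  0.018  0.063] turn=0.01 F [0.1 0.2 0.5] j6 -0.06
```

View pics/s16.png

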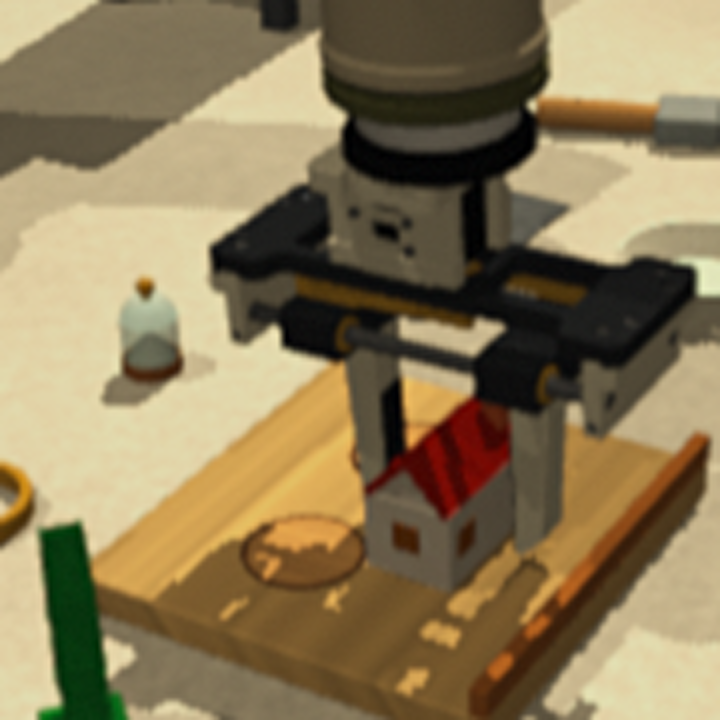

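Both fingers are beside the long walls, so I close.

Request:
jog_arm([
  [[0.42,-0.05,0,0.03,0],[0.48,0,0,0,0],[0.54,0,0,0,0],[0.6,0,0,0,0],[0.65,0,0,0,0],[0.65,0,0,0,0]],
], grip_force=25)

```text
clock: 25.52
ee_pos: [0.6057, -0.0029, 0.043]
tool_rot: [-0.011, 0.999, -0.025, 0.019]
ft_force: [-0.5, -0.3, -1.9]
gripper_width: 0.0423
```

```bash
python3 plan.py 441.5 -298 47 -3; python3 -c "
from h import *
c=cam('scene');save(c,'s17',(220,130,400,310),4)"
```

```text
t=25.52 tcp=[605.7  -2.9  43. ] w=42.3 tilt=2.452 jaw=-2.9 shift=[-3.716  7.57  -0.403] turn=0.01 F [-0.5 -0.3 -1.9] j6 -0.06
```

View pics/s17.png

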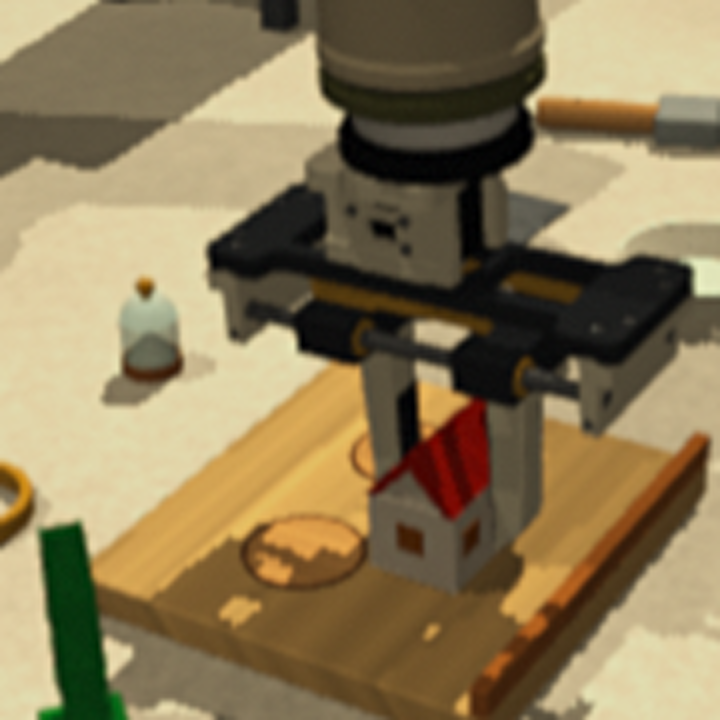

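Request:
jog_arm([
  [[0.65,0,0,-0.3,0],[0.65,0,0,-0.5,0],[0.65,0,0,-0.6,0],[0.65,0,0,-0.7,0],[0.65,0,0,-0.7,0],[0.65,0,0,-0.7,0],[0.65,0,0,-0.6,0],[0.65,0,0,-0.4,0],[0.65,0,0,-0.2,0],[0.65,-0.3,0.3,0,0]],
])

```text
clock: 26.82
ee_pos: [0.5861, -0.0183, 0.2479]
tool_rot: [-0.01, 0.999, -0.025, 0.023]
ft_force: [-0.3, -0.5, -1.6]
gripper_width: 0.0422
```

```bash
python3 plan.py 441.5 -298 190 -3; python3 -c "
from h import *
c=cam('scene');save(c,'s18',(120,30,440,330),2.5)"
```

```text
t=26.82 tcp=[586.1 -18.3 247.9] w=42.2 tilt=2.863 jaw=-2.9 shift=[-3.324  7.19   1.142] turn=0.02 F [-0.3 -0.5 -1.6] j6 -0.09
```

View pics/s18.png

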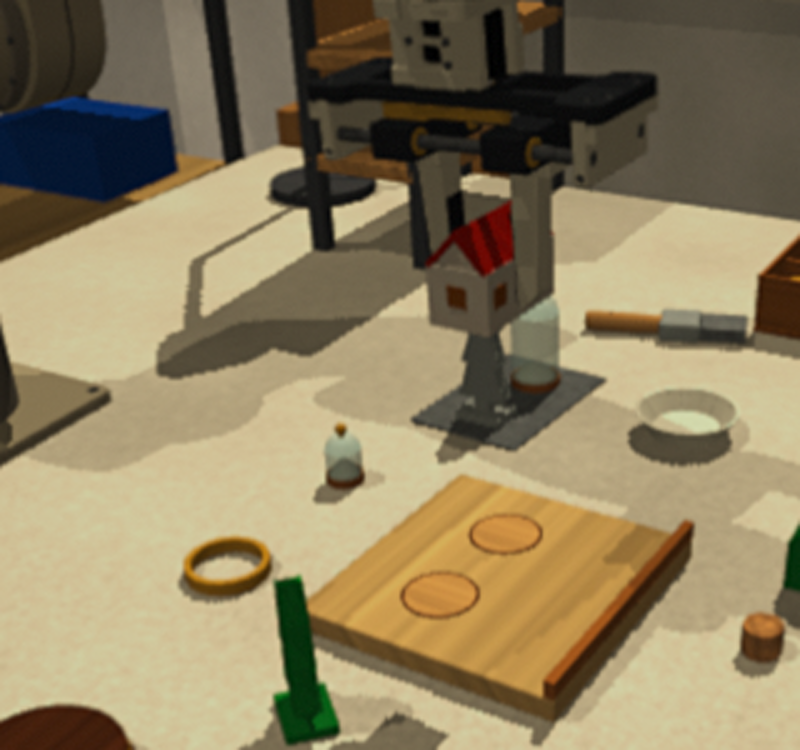

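Request:
jog_arm([
  [[0.65,-0.35,0.7,0,0],[0.65,-0.4,0.85,0,0],[0.65,-0.4,0.85,0,0],[0.65,-0.4,0.85,0,0],[0.65,-0.4,0.85,0,0],[0.65,-0.4,0.85,0,0],[0.65,-0.4,0.85,0,0],[0.65,-0.35,0.8,0,0],[0.65,-0.15,0.4,0,0],[0.65,0,0,0,0]],
])

```text
clock: 28.12
ee_pos: [0.4233, -0.3005, 0.2208]
tool_rot: [-0.014, 0.999, -0.027, 0.011]
ft_force: [-0.3, 0.5, -2.0]
gripper_width: 0.0423
```

```bash
python3 plan.py 441.5 -298 60 -3
```

```text
t=28.12 tcp=[ 423.3 -300.5  220.8] w=42.3 tilt=2.091 jaw=-3.2 shift=[0.363 0.031 4.029] turn=-0.03 F [-0.3  0.5 -2. ] j6 -0.69
```

Request:
jog_arm([
  [[0.65,0.36,0,0,0],[0.65,0,0,0.5,0],[0.65,0,0,0.6,0],[0.65,0,0,0.6,0],[0.65,0,0,0.3,0],[0.65,0,0,0,0]],
])

```text
clock: 28.88
ee_pos: [0.443, -0.2927, 0.1337]
tool_rot: [-0.016, 1.0, -0.024, 0.01]
ft_force: [-0.4, -0.2, -2.3]
gripper_width: 0.0422
```

```bash
python3 plan.py 441.5 -298 51 -3; python3 -c "
from h import *
c=cam('scene');save(c,'s19',(60,150,260,390),3)
c=cam('top');save(c,'t19',(380,250,500,370),5)"
```

```text
t=28.88 tcp=[ 443.  -292.7  133.7] w=42.2 tilt=2.190 jaw=-2.7 shift=[-0.071  0.202  2.061] turn=0.05 F [-0.4 -0.2 -2.3] j6 -0.67
```

View pics/s19.png

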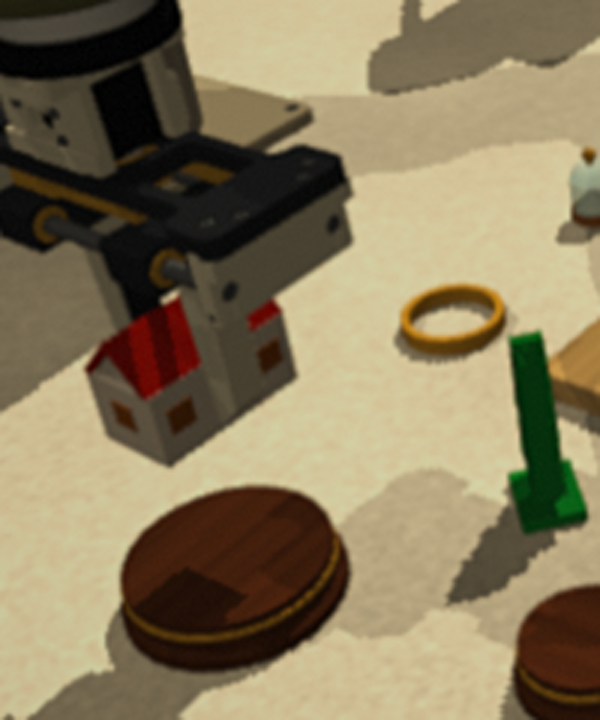

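Run:
```python
from m import *
b=s["img"][300:385,85:190,::-1]; cv2.imwrite("pics/base.png",cv2.resize(cv2.convertScaleAbs(b,alpha=2),None,fx=7,fy=7,interpolation=cv2.INTER_CUBIC))
for n,ctr in (("a",(.442,-.2965)),("b",(.4415,-.298))):
  print(n,[tuple(np.round(np.array(proj(s,(ctr[0]+.05*np.cos(a),ctr[1]+.05*np.sin(a),.025))),1)) for a in np.radians(range(0,360,45))])
```

```text
a [(np.float64(163.7), np.float64(344.7)), (np.float64(173.2), np.float64(326.4)), (np.float64(162.3), np.float64(313.2)), (np.float64(138.3), np.float64(311.7)), (np.float64(113.7), np.float64(322.3)), (np.float64(101.8), np.float64(340.2)), (np.float64(111.2), np.float64(355.2)), (np.float64(137.5), np.float64(357.3))]
b [(np.float64(162.7), np.float64(345.3)), (np.float64(172.2), np.float64(326.9)), (np.float64(161.3), np.float64(313.7)), (np.float64(137.3), np.float64(312.1)), (np.float64(112.6), np.float64(322.8)), (np.float64(100.7), np.float64(340.7)), (np.float64(110.1), np.float64(355.8)), (np.float64(136.5), np.float64(357.8))]
```

View pics/base.png

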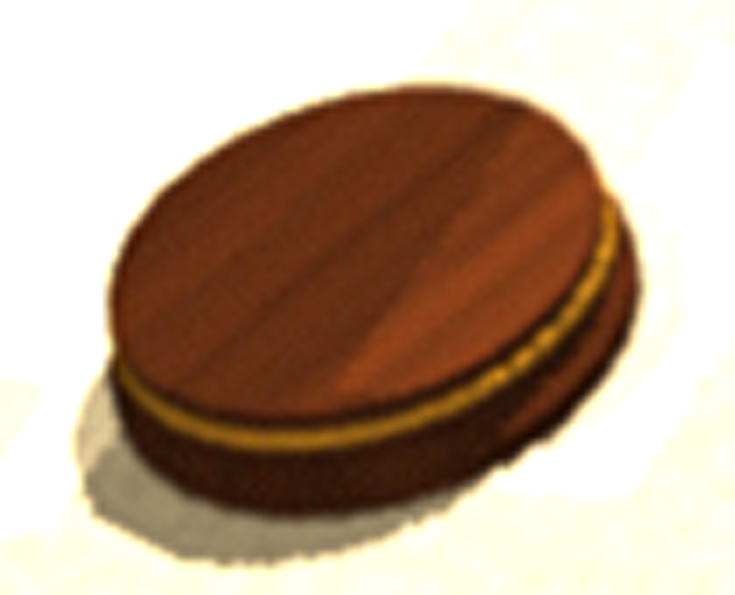

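Request:
jog_arm([
  [[0.65,-0.04,0.12,0.3,0],[0.65,0,0,0.5,0],[0.65,0,0,0.4,0],[0.65,0,0,0.2,0],[0.65,0,0,0,0]],
])

```text
clock: 29.6
ee_pos: [0.4445, -0.2993, 0.0793]
tool_rot: [-0.013, 1.0, -0.024, 0.013]
ft_force: [0.4, -0.3, -2.3]
gripper_width: 0.0425
```

```bash
python3 plan.py 441.5 -298 50 -3; python3 -c "
from h import *
c=cam('scene');save(c,'s20',(60,200,240,380),4)"
```

```text
t=29.60 tcp=[ 444.5 -299.3   79.3] w=42.5 tilt=2.162 jaw=-2.8 shift=[-0.096 -0.009  0.73 ] turn=0.04 F [ 0.4 -0.3 -2.3] j6 -0.68
```

View pics/s20.png

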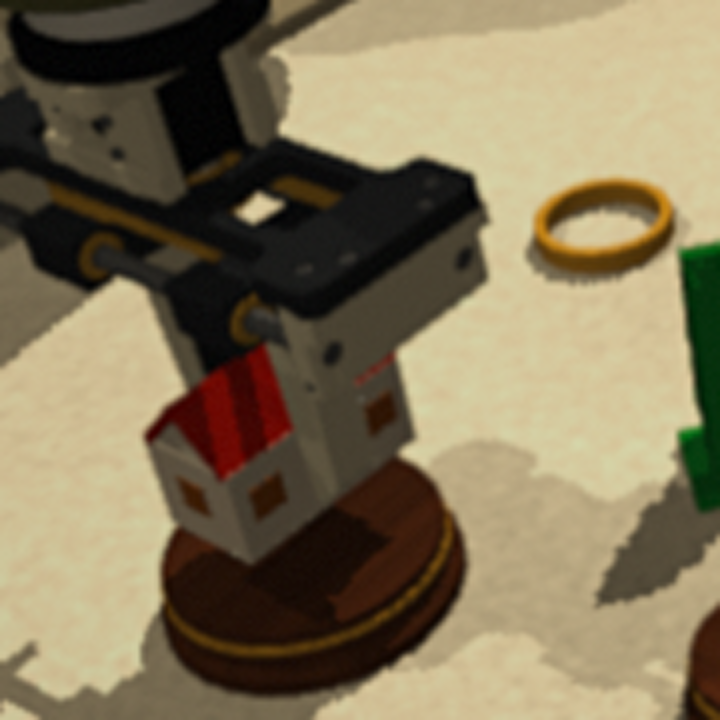

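Request:
jog_arm([
  [[0.65,-0.1,0,0.2,0],[0.65,-0.02,0,0.25,0],[0.65,-0.02,0,0.15,0],[0.65,0,0,0,0]],
])

```text
clock: 30.15
ee_pos: [0.4401, -0.2991, 0.055]
tool_rot: [-0.013, 1.0, -0.024, 0.014]
ft_force: [-0.4, 0.1, -2.5]
gripper_width: 0.0425
```

```bash
python3 plan.py 441.5 -298 50 -3
```

```text
t=30.15 tcp=[ 440.1 -299.1   55. ] w=42.5 tilt=2.176 jaw=-2.8 shift=[ 0.031 -0.025  0.128] turn=0.04 F [-0.4  0.1 -2.5] j6 -0.69
```

Request:
jog_arm([
  [[0.65,0,0,0.1,0],[0.65,0,0,0.08,0]],
])

```text
clock: 30.4
ee_pos: [0.4407, -0.2993, 0.0496]
tool_rot: [-0.012, 1.0, -0.024, 0.014]
ft_force: [-11.5, 9.0, 30.8]
gripper_width: 0.0421
```

```bash
python3 plan.py 441.5 -298 50 -3; python3 -c "
from h import *
c=cam('scene');save(c,'s21',(60,200,240,380),4)"
```

```text
t=30.40 tcp=[ 440.7 -299.3   49.6] w=42.1 tilt=2.167 jaw=-2.8 shift=[ 0.019 -0.034 -0.009] turn=0.04 F [-11.5   9.   30.8] j6 -0.69
```

View pics/s21.png

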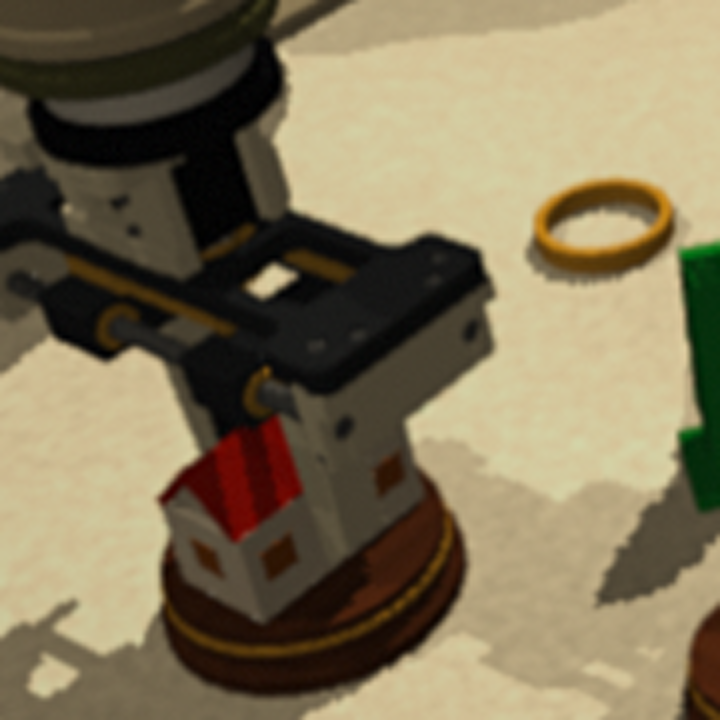

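Run:
```python
from m import *
f=lambda u,v:onz(s,u/4+60-.4,v/4+200-.4,.025)*1000
a,b=f(265,620),f(423,498); print(a,b,np.linalg.norm(a-b)); m=(a+b)/2; d=(b-a)/np.linalg.norm(b-a); n=np.array([-d[1],d[0],0]); print("centre",m+21*n, "base via same cam approx (441.5,-298.5)")
```

```text
[ 459.22816263 -335.9043159    25.        ] [ 463.56267093 -262.82853862   25.        ] 73.20421564535376
centre [ 440.43226173 -298.12299239   25.        ] base via same cam approx (441.5,-298.5)
```

Only about 1 mm off centre, so I release.

Request:
jog_arm([
  [[0.5,0,0,-0.05,0],[0.42,0,0,0,0],[0.38,0,0,0,0]],
])

```text
clock: 30.82
ee_pos: [0.4416, -0.3001, 0.0528]
tool_rot: [-0.012, 1.0, -0.024, 0.015]
ft_force: [0.3, 0.2, -0.3]
gripper_width: 0.0568
```

```bash
python3 plan.py 441.5 -298 50 -3; python3 -c "
from h import *
c=cam('scene');save(c,'s22',(60,200,240,380),4)"
```

```text
t=30.82 tcp=[ 441.6 -300.1   52.8] w=56.8 tilt=2.200 jaw=-2.7 shift=[-0.008 -0.051  0.07 ] turn=0.04 F [ 0.3  0.2 -0.3] j6 -0.69
```

View pics/s22.png

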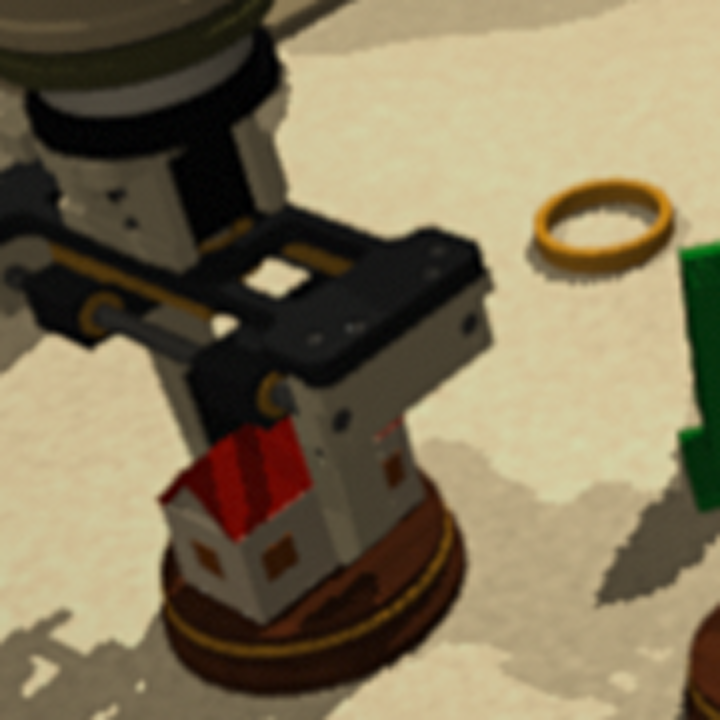

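Request:
jog_arm([
  [[0.36,0,0,-0.4,0],[0.36,0,0,-0.6,0],[0.36,0,0,-0.8,0],[0.36,0,0,-0.9,0],[0.36,0,0,-0.9,0],[0.36,0,0,-0.6,0.9],[0.36,0,0,0,0.95],[0.36,0,0,0,0.95],[0.36,0,0,0,0.95],[0.36,0,0,0,0.95]],
])

```text
clock: 32.12
ee_pos: [0.4366, -0.3048, 0.2378]
tool_rot: [-0.013, 0.962, -0.274, 0.016]
ft_force: [-0.3, -0.8, 0.8]
gripper_width: 0.0599
```

Request:
jog_arm([
  [[0.36,0,0,0,0.97],[0.36,0,0,0,0.97],[0.36,0,0,0,0.97],[0.36,0,0,0,0.97],[0.36,0,0,0,0.97],[0.36,0,0,0,0.97],[0.36,0,0,0,0.97],[0.36,0,0,0,0.97],[0.36,0,0,0,0.97],[0.36,0,0,0,0.97]],
])

```text
clock: 33.38
ee_pos: [0.4367, -0.3054, 0.2504]
tool_rot: [0.02, -0.695, 0.719, -0.013]
ft_force: [0.1, -0.2, 0.6]
gripper_width: 0.0595
```

```bash
python3 plan.py 442 225 200 -91
python3 - <<'E'
from h import *
import pickle
c=cam('top');save(c,'t23',(120,180,480,400),2.2);pickle.dump(c,open('t23.pkl','wb'))
s=cam('scene');save(s,'s23',(80,100,420,390),2.3);pickle.dump(s,open('s23.pkl','wb'))
E
```

```text
t=33.38 tcp=[ 436.7 -305.4  250.4] w=59.5 tilt=2.671 jaw=-92.0 shift=[-13.242   0.383   1.385] turn=-0.16 F [ 0.1 -0.2  0.6] j6 0.87
```

View pics/t23.png

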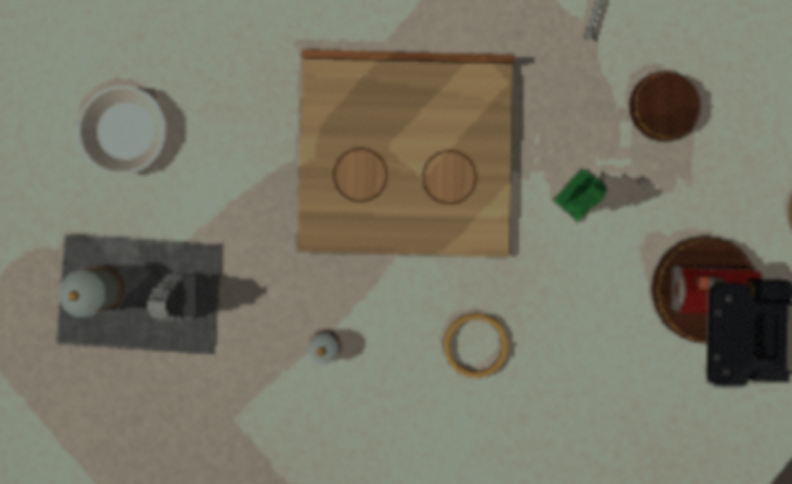

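View pics/s23.png

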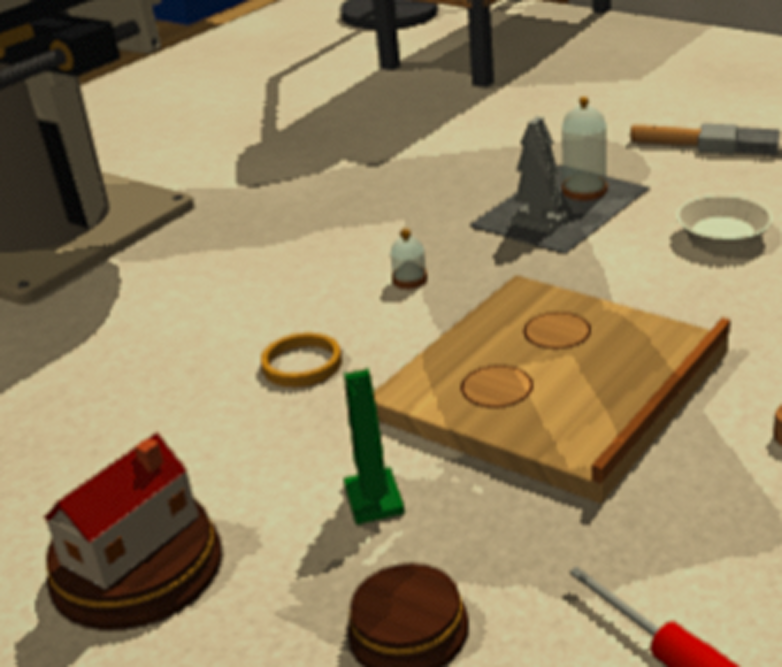

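Run:
```python
from h import *
import pickle
t=pickle.load(open('t23.pkl','rb'));s=pickle.load(open('s23.pkl','rb'))
f=lambda u,v,z:(onz(t,u/2.2+119.8,v/2.2+179.8,z)*1000).round(1)
g=lambda u,v,z:(onz(s,u/2.3+79.8,v/2.3+99.8,z)*1000).round(1)
print("circ top",f(360,174,.018),f(450,176,.018),"scene",g(557.5,330,.018),g(497,386,.018))
print("dome now",f(73,296,.1),g(584,102,.1))
im=cv2.convertScaleAbs(t["img"][280:345,140:225,::-1],alpha=2.2);cv2.imwrite("pics/mat.png",cv2.resize(im,None,fx=9,fy=9,interpolation=cv2.INTER_CUBIC))
```

```text
circ top [557.6  43.1  18. ] [555.1 -45.9  18. ] scene [557.2  44.6  18. ] [554.3 -43.4  18. ]
dome now [444.6 303.1 100. ] [448.6 298.  100. ]
```

View pics/mat.png

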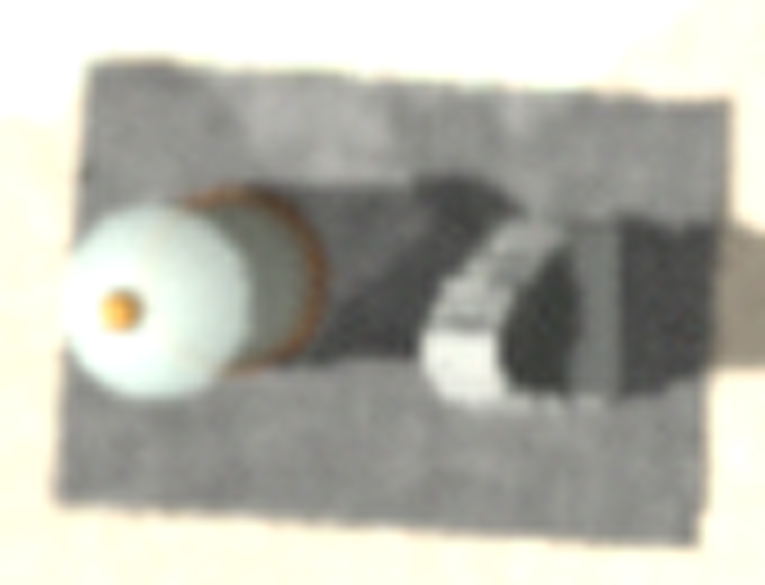

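Request:
jog_arm([
  [[0.55,-0.95,0,0,0],[0.55,-0.95,0,0,0],[0.55,-0.95,0,0,0],[0.55,-0.95,0,0,0],[0.55,-0.95,0,0,0],[0.55,-0.95,0,0,0],[0.55,-0.95,0,0,0],[0.55,-0.95,0,0,0],[0.55,-0.95,0,0,0],[0.55,-0.95,0,0,0]],
])

```text
clock: 34.72
ee_pos: [0.4441, 0.0835, 0.2609]
tool_rot: [0.022, -0.704, 0.71, -0.017]
ft_force: [0.2, -0.9, 0.8]
gripper_width: 0.042
```

```bash
python3 plan.py 438 226 180 -91
```

```text
t=34.73 tcp=[444.1  83.5 260.9] w=42.0 tilt=3.118 jaw=-90.5 shift=[-3.547  0.292  2.034] turn=0.09 F [ 0.2 -0.9  0.8] j6 1.65
```

Request:
jog_arm([
  [[0.55,-0.9,0.05,0,0],[0.55,-0.9,0.05,0,0],[0.55,-0.9,0.05,0.2,0],[0.55,-0.7,0.05,0.5,0],[0.55,0,0,0.6,0],[0.55,0,0,0.4,0],[0.55,0,0,0,0]],
])

```text
clock: 35.6
ee_pos: [0.4399, 0.2277, 0.197]
tool_rot: [-0.024, 0.712, -0.702, 0.018]
ft_force: [-0.2, -0.2, -0.7]
gripper_width: 0.042
```

```bash
python3 plan.py 438 226 180 -91;  python3 - <<'E'
from h import *
s,p,M=st(); print(M.round(3))
c=cam('scene');save(c,'s24',(220,60,420,220),4)
E
```

```text
t=35.60 tcp=[439.9 227.7 197. ] w=42.0 tilt=3.485 jaw=-89.2 shift=[0.046 0.073 0.422] turn=0.30 F [-0.2 -0.2 -0.7] j6 1.94
[[ 0.014 -0.998  0.06 ]
 [-1.    -0.014  0.009]
 [-0.008 -0.06  -0.998]]
```

View pics/s24.png

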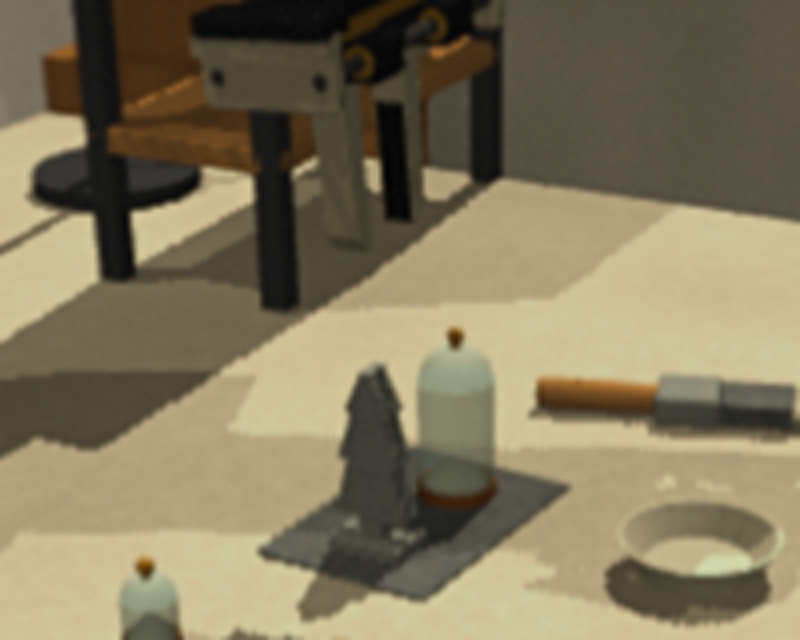

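Request:
jog_arm([
  [[0.58,0.04,0.05,0.3,0.25],[0.58,0,0.05,0.5,0],[0.58,0,0.03,0.5,0],[0.58,0,0.03,0.5,0],[0.58,0,0,0.2,0],[0.58,0,0,0,0]],
])

```text
clock: 36.4
ee_pos: [0.4418, 0.2257, 0.1185]
tool_rot: [0.029, -0.699, 0.714, -0.02]
ft_force: [0.7, -0.6, -0.1]
gripper_width: 0.0393
```

```bash
python3 plan.py 438 226 57 -91;  python3 - <<'E'
from h import *
c=cam('scene');save(c,'s25',(220,60,420,220),4)
E
```

```text
t=36.40 tcp=[441.8 225.7 118.5] w=39.3 tilt=3.971 jaw=-91.2 shift=[0.016 0.2   1.528] turn=-0.03 F [ 0.7 -0.6 -0.1] j6 1.98
```

View pics/s25.png

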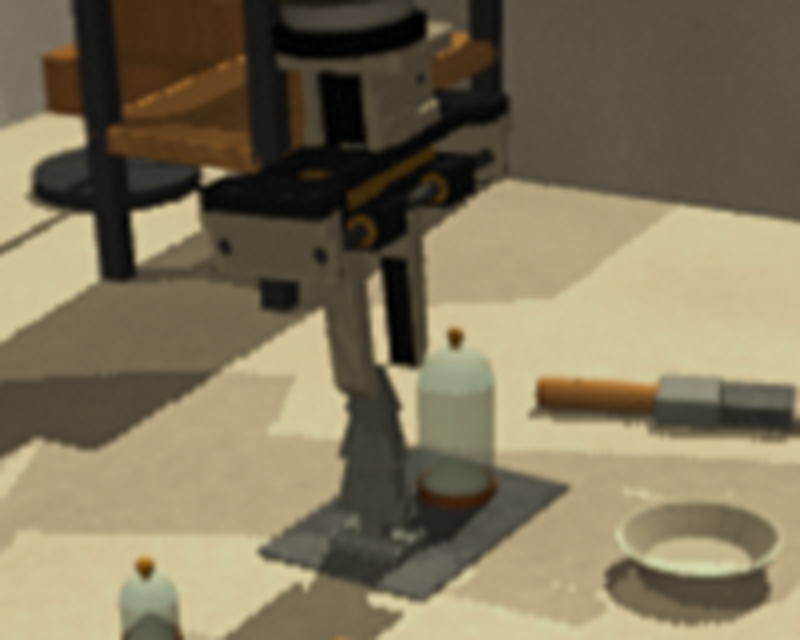

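Request:
jog_arm([
  [[0.58,0,0.08,0.5,0],[0.58,0,0.08,0.55,0],[0.58,0,0.05,0.45,0],[0.58,0,0,0,0]],
])

```text
clock: 36.95
ee_pos: [0.4416, 0.2281, 0.0624]
tool_rot: [0.033, -0.699, 0.714, -0.021]
ft_force: [0.5, -0.4, -1.2]
gripper_width: 0.0392
```

```bash
python3 plan.py 438 226 57 -91;  python3 - <<'E'
from h import *
c=cam('scene');save(c,'s26',(220,60,420,220),4)
E
```

```text
t=36.95 tcp=[441.6 228.1  62.4] w=39.2 tilt=4.490 jaw=-91.2 shift=[0.057 0.1   0.127] turn=-0.04 F [ 0.5 -0.4 -1.2] j6 1.98
```

View pics/s26.png

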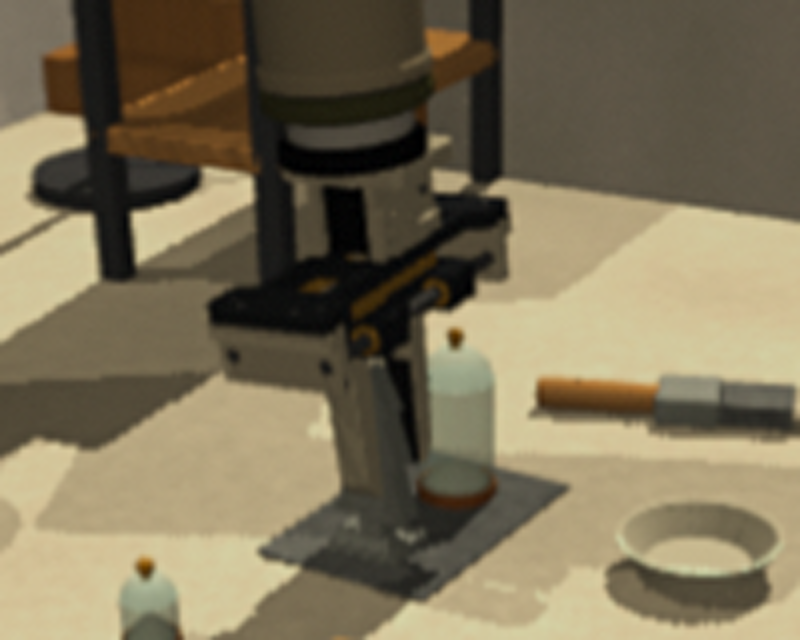

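Request:
jog_arm([
  [[0.7,0.04,0.06,0.08,0],[0.8,0,0,0,0],[0.92,0,0,0,0],[0.92,0,0,0,0],[0.92,0,0,0,0]],
], grip_force=30)

```text
clock: 37.62
ee_pos: [0.4422, 0.2274, 0.0632]
tool_rot: [0.036, -0.699, 0.714, -0.023]
ft_force: [-0.1, 1.2, -1.0]
gripper_width: 0.016
```

```bash
python3 plan.py 558 -44.8 170 -91
```

```text
t=37.62 tcp=[442.2 227.4  63.2] w=16.0 tilt=4.855 jaw=-91.2 shift=[ 6.688 -3.26  -2.539] turn=-0.04 F [-0.1  1.2 -1. ] j6 1.98
```

Request:
jog_arm([
  [[0.92,0,0,-0.4,0],[0.92,0,0,-0.7,0],[0.92,0,0,-0.8,0],[0.92,0,0,-0.6,0],[0.92,0.5,-0.2,-0.2,0],[0.92,0.8,-0.4,0,0],[0.92,0.8,-0.4,0,0],[0.92,0.8,-0.4,0,0],[0.92,0.8,-0.4,0,0],[0.92,0.8,-0.4,0,0]],
])

```text
clock: 38.88
ee_pos: [0.5175, 0.041, 0.1873]
tool_rot: [0.038, -0.701, 0.712, -0.023]
ft_force: [0.2, 0.7, -2.6]
gripper_width: 0.0157
```

```bash
python3 plan.py 558 -44.8 120 -91
```

```text
t=38.88 tcp=[517.5  41.  187.3] w=15.7 tilt=5.073 jaw=-90.9 shift=[ 2.164 -0.901  1.721] turn=0.02 F [ 0.2  0.7 -2.6] j6 1.55
```

Request:
jog_arm([
  [[0.92,0.8,-0.4,0,0],[0.92,0.8,-0.4,0,0],[0.92,0.5,-0.1,0.3,0],[0.92,0,0,0.5,0],[0.92,0,0,0.2,0],[0.92,0,0,0,0]],
])

```text
clock: 39.62
ee_pos: [0.5567, -0.0465, 0.1517]
tool_rot: [0.038, -0.7, 0.713, -0.024]
ft_force: [-0.2, -0.3, -2.0]
gripper_width: 0.0159
```

```bash
python3 plan.py 558 -44.8 78 -91;  python3 - <<'E'
from h import *
s,p,M=st(); print(M.round(3))
c=cam('scene');save(c,'s27',(220,100,400,300),4)
E
```

```text
t=39.62 tcp=[556.7 -46.5 151.7] w=15.9 tilt=5.186 jaw=-91.0 shift=[-0.004  0.13   1.837] turn=-0.00 F [-0.2 -0.3 -2. ] j6 1.38
[[-0.018 -0.996  0.088]
 [-1.     0.019  0.019]
 [-0.021 -0.088 -0.996]]
```

View pics/s27.png

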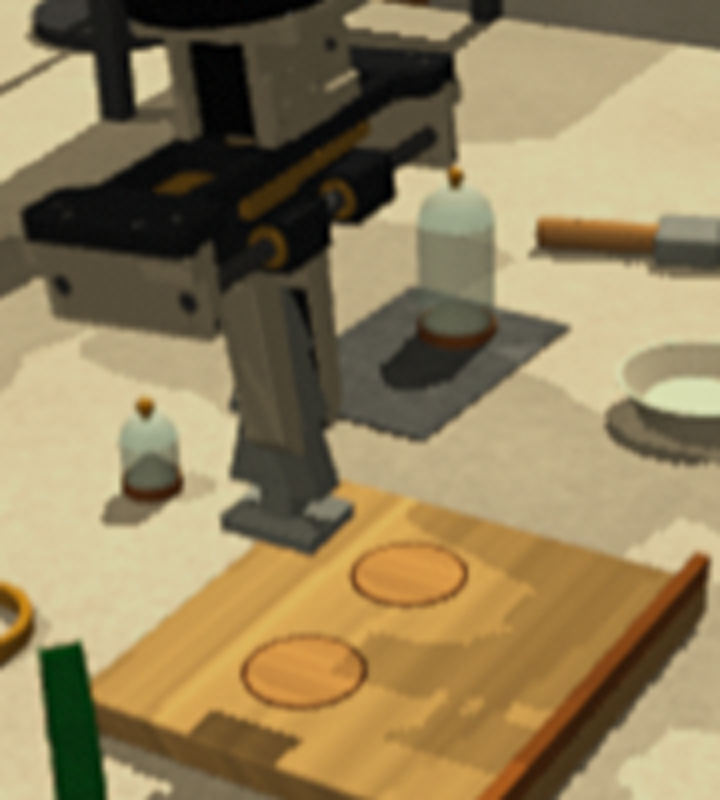

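Run:
```python
from h import *
import pickle
s=pickle.load(open('s23.pkl','rb'))
f=lambda u,v,z:(onz(s,u/4+220-.4,v/4+100-.4,z)*1000).round(1)
for z in(.088,.0915,.095): print(z,f(287,526,z),"L",f(222,530,z),"F",f(316,552,z),"R",f(352,521,z))
```

```text
0.088 [548.1 -41.3  88. ] L [526.  -56.1  88. ] F [569.1 -53.2  88. ] R [569.9 -25.8  88. ]
0.0915 [551.3 -46.2  91.5] L [529.3 -60.8  91.5] F [572.1 -57.9  91.5] R [572.9 -30.7  91.5]
0.095 [554.5 -51.   95. ] L [532.7 -65.6  95. ] F [575.2 -62.7  95. ] R [576.  -35.7  95. ]
```

Request:
jog_arm([
  [[0.92,-0.03,0.05,0.4,0],[0.92,0,0.02,0.5,0],[0.92,0,0.02,0.4,0],[0.92,0,0,0.15,0],[0.92,0,0,0,0]],
])

```text
clock: 40.3
ee_pos: [0.5586, -0.0418, 0.0915]
tool_rot: [0.039, -0.701, 0.712, -0.025]
ft_force: [-0.6, 0.6, -3.5]
gripper_width: 0.0162
```

```bash
python3 plan.py 560.5 -45 78 -91;  python3 - <<'E'
from h import *
c=cam('scene');save(c,'s28',(220,100,400,300),4)
E
```

```text
t=40.30 tcp=[558.6 -41.8  91.5] w=16.2 tilt=5.282 jaw=-90.8 shift=[ 0.086 -0.018  0.339] turn=0.03 F [-0.6  0.6 -3.5] j6 1.38
```

View pics/s28.png

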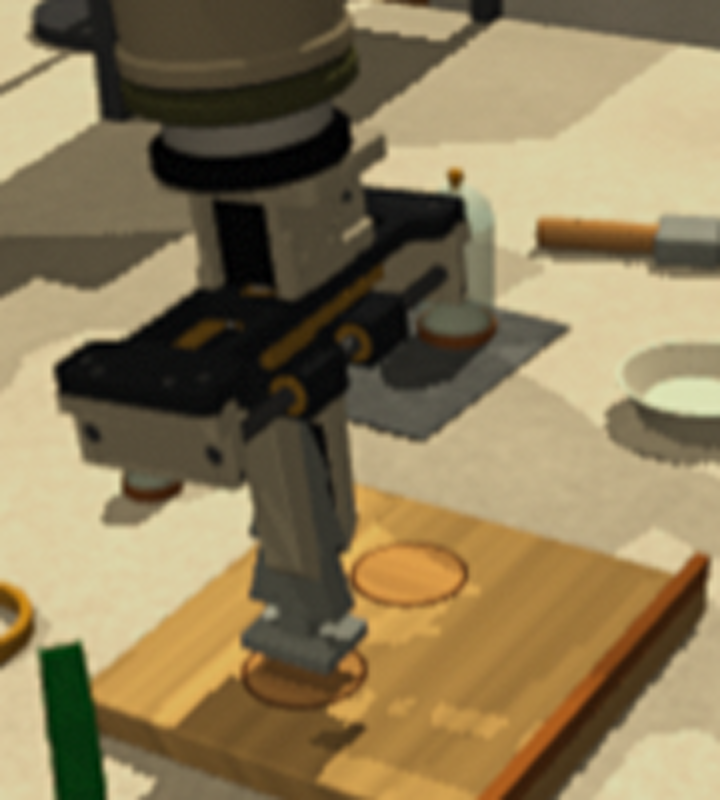

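Request:
jog_arm([
  [[0.92,0.08,-0.02,0.12,0],[0.92,0,0,0.1,0],[0.92,0,0,0.08,0]],
])

```text
clock: 40.72
ee_pos: [0.5622, -0.0456, 0.0812]
tool_rot: [0.04, -0.701, 0.712, -0.026]
ft_force: [-0.1, -0.3, -4.1]
gripper_width: 0.0159
```

```bash
python3 plan.py 560.5 -45 78 -91;  python3 - <<'E'
from h import *
c=cam('scene');save(c,'s29',(220,100,400,300),4)
E
```

```text
t=40.73 tcp=[562.2 -45.6  81.2] w=15.9 tilt=5.488 jaw=-90.8 shift=[-0.012  0.051  0.076] turn=0.03 F [-0.1 -0.3 -4.1] j6 1.38
```

View pics/s29.png

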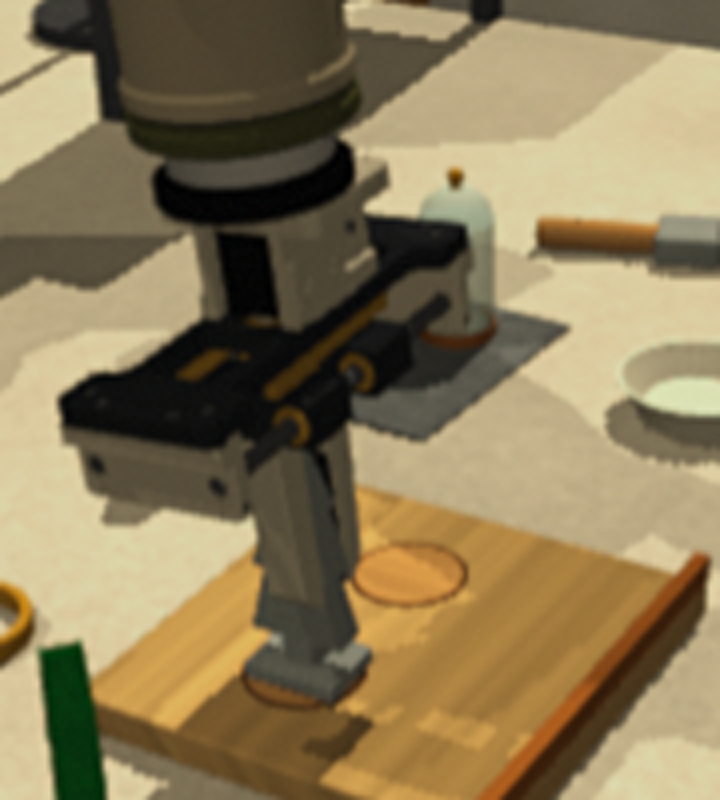

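Request:
jog_arm([
  [[0.92,0,0.06,0.1,0],[0.92,0,0.02,0.06,0]],
])

```text
clock: 41.02
ee_pos: [0.5623, -0.0456, 0.0779]
tool_rot: [0.042, -0.701, 0.712, -0.028]
ft_force: [-6.4, 2.4, 16.7]
gripper_width: 0.016
```

Contact (about +20 N relative to hanging). Releasing.

Request:
jog_arm([
  [[0.8,0,0,0,0],[0.65,0,0,0,0],[0.55,0,0,0,0]],
])

```text
clock: 41.4
ee_pos: [0.5633, -0.0457, 0.0791]
tool_rot: [0.043, -0.701, 0.712, -0.03]
ft_force: [0.1, -1.2, 0.2]
gripper_width: 0.0338
```

```bash
python3 plan.py 560.5 -45 78 -91;  python3 - <<'E'
from h import *
c=cam('scene');save(c,'s30',(220,100,400,300),4)
E
```

```text
t=41.40 tcp=[563.3 -45.7  79.1] w=33.8 tilt=5.951 jaw=-90.8 shift=[-0.017  0.072  0.02 ] turn=0.03 F [ 0.1 -1.2  0.2] j6 1.37
```

View pics/s30.png

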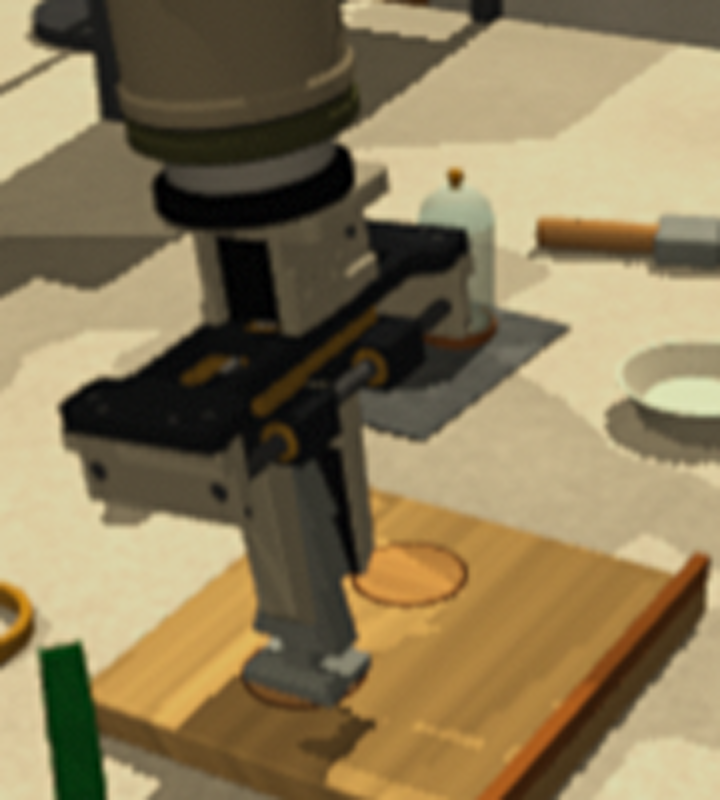

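Request:
jog_arm([
  [[0.55,0,0,-0.5,0],[0.55,0,0,-0.8,0],[0.55,0,0,-0.9,0],[0.55,0,0,-0.9,0],[0.4,-0.4,0,-0.3,0],[0.3,-0.9,0.2,0,0],[0.3,-0.9,0.3,0,0],[0.3,-0.9,0.3,0,0],[0.3,-0.9,0.3,0,0],[0.3,-0.9,0.3,0,0]],
])

```text
clock: 42.7
ee_pos: [0.4916, 0.1568, 0.209]
tool_rot: [0.04, -0.699, 0.713, -0.026]
ft_force: [-0.4, -0.5, -0.5]
gripper_width: 0.0649
```

```bash
python3 plan.py 447 302 170 -91;  python3 - <<'E'
from h import *
c=cam('scene');save(c,'s31',(220,60,420,300),3.3)
E
```

```text
t=42.70 tcp=[491.6 156.8 209. ] w=64.9 tilt=5.433 jaw=-91.1 shift=[-3.588  1.275  0.937] turn=-0.02 F [-0.4 -0.5 -0.5] j6 1.8
```

View pics/s31.png

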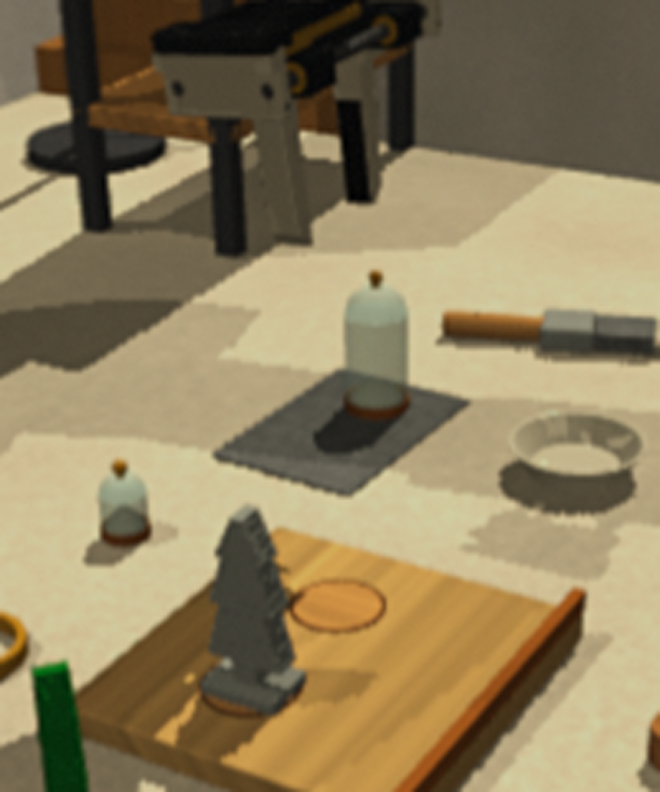

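The fir stands on its circle. Next, on to the dome.

Request:
jog_arm([
  [[0.3,-0.9,0.35,0,0],[0.3,-0.9,0.35,0,0],[0.3,-0.9,0.35,0,0],[0.3,-0.7,0.2,0,0],[0.3,-0.2,0,0.3,0],[0.3,0,0,0.3,0],[0.3,0,0,0,0]],
])

```text
clock: 43.62
ee_pos: [0.437, 0.3127, 0.1731]
tool_rot: [0.035, -0.702, 0.711, -0.022]
ft_force: [-0.0, 0.3, -0.4]
gripper_width: 0.0651
```

```bash
python3 plan.py 447 302 60 -91;  python3 - <<'E'
from h import *
s,p,M=st(); print(M[:,2].round(3))
c=cam('scene');save(c,'s32',(220,30,420,220),4)
E
```

```text
t=43.62 tcp=[437.  312.7 173.1] w=65.1 tilt=4.760 jaw=-90.7 shift=[ 0.318 -0.024  2.832] turn=0.05 F [-0.   0.3 -0.4] j6 2.13
[ 0.081  0.018 -0.997]
```

View pics/s32.png

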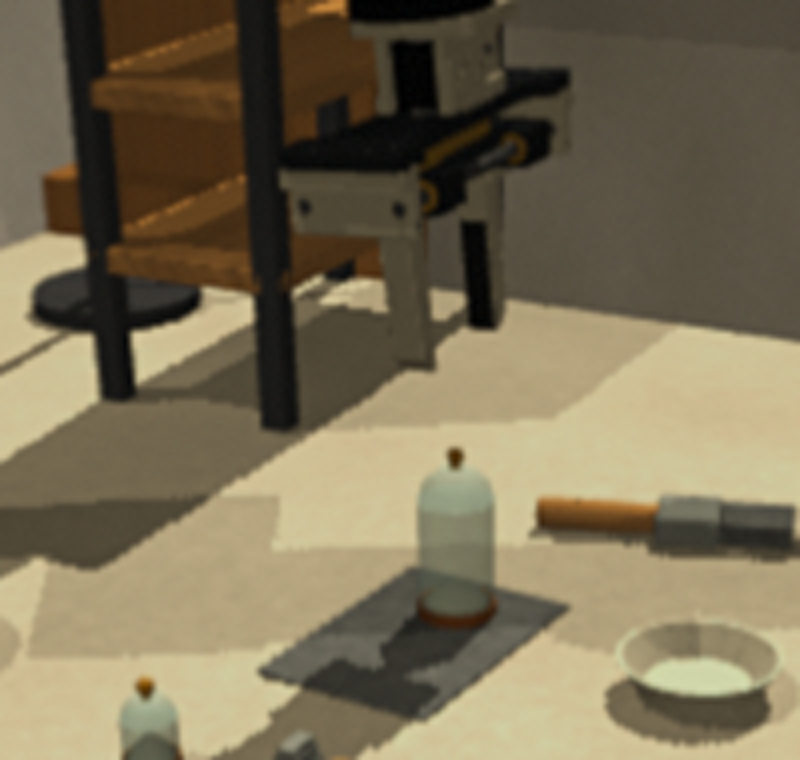

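Request:
jog_arm([
  [[0.3,0.24,0,0.2,0],[0.3,0,0,0.5,0],[0.3,0,0,0.4,0],[0.3,0,0,0,0]],
])

```text
clock: 44.18
ee_pos: [0.4426, 0.3002, 0.1285]
tool_rot: [0.036, -0.7, 0.713, -0.023]
ft_force: [-0.5, 0.3, 0.1]
gripper_width: 0.0653
```

```bash
python3 plan.py 447 303 60 -91;  python3 - <<'E'
from h import *
c=cam('scene');save(c,'s33',(220,30,420,220),4)
E
```

```text
t=44.17 tcp=[442.6 300.2 128.5] w=65.3 tilt=4.891 jaw=-91.0 shift=[-0.039  0.034  1.716] turn=0.01 F [-0.5  0.3  0.1] j6 2.11
```

View pics/s33.png

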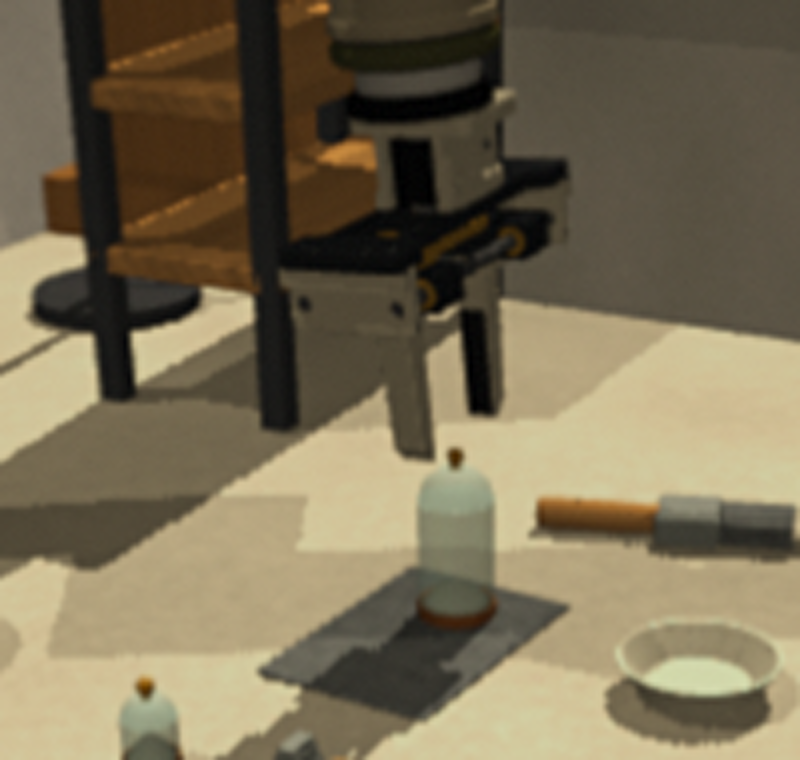

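Request:
jog_arm([
  [[0.3,-0.04,0.02,0.5,0],[0.3,0,0.02,0.5,0],[0.3,0,0,0.5,0],[0.3,0,0,0.2,0],[0.3,0,0,0,0]],
])

```text
clock: 44.85
ee_pos: [0.4509, 0.305, 0.0652]
tool_rot: [0.041, -0.7, 0.713, -0.024]
ft_force: [-0.1, 0.2, -0.2]
gripper_width: 0.065
```

```bash
python3 plan.py 447 303 60 -91;  python3 - <<'E'
from h import *
c=cam('scene');save(c,'s34',(220,30,420,220),4)
E
```

```text
t=44.85 tcp=[450.9 305.   65.2] w=65.0 tilt=5.405 jaw=-91.0 shift=[0.055 0.109 0.119] turn=0.01 F [-0.1  0.2 -0.2] j6 2.12
```

View pics/s34.png

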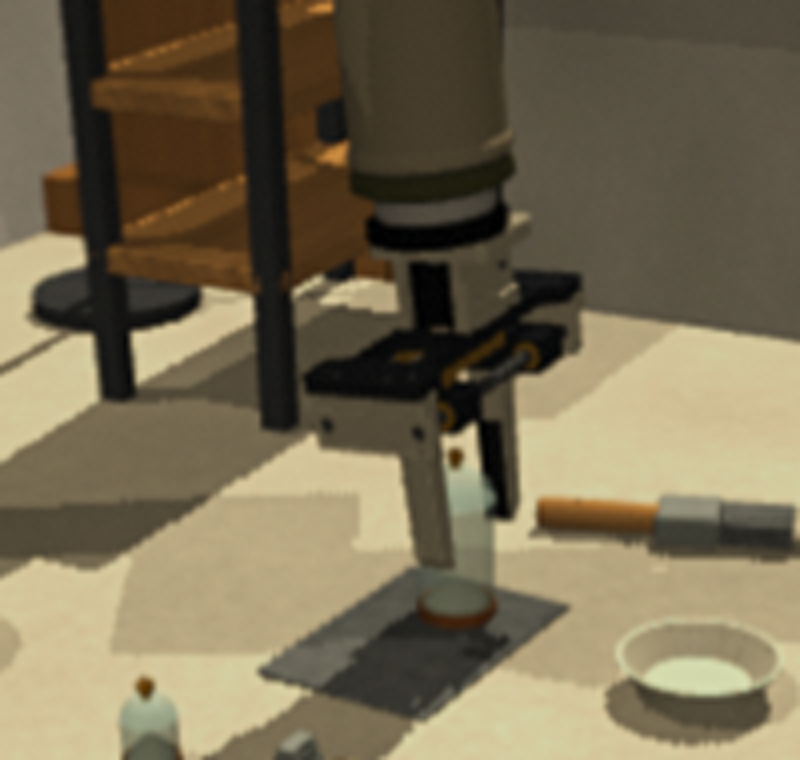

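Request:
jog_arm([
  [[0.3,0.03,0.12,0.2,0],[0.3,0,0.03,0.05,0]],
])

```text
clock: 45.15
ee_pos: [0.4468, 0.3048, 0.0563]
tool_rot: [0.042, -0.7, 0.713, -0.025]
ft_force: [-0.5, 0.4, -0.1]
gripper_width: 0.0651
```

Request:
jog_arm([
  [[0.45,0,0,0,0],[0.6,0,0,0,0],[0.7,0,0,0,0],[0.7,0,0,0,0],[0.7,0,0,0,0]],
], grip_force=25)

```text
clock: 45.78
ee_pos: [0.4469, 0.305, 0.0568]
tool_rot: [0.042, -0.7, 0.712, -0.025]
ft_force: [0.4, 0.1, -0.2]
gripper_width: 0.0434
```

```bash
python3 plan.py 561 44 170 -91;  python3 - <<'E'
from h import *
c=cam('scene');save(c,'s35',(220,30,420,220),4)
E
```

```text
t=45.77 tcp=[446.9 305.   56.8] w=43.4 tilt=5.621 jaw=-90.9 shift=[ 6.401 -3.229 -2.704] turn=0.01 F [ 0.4  0.1 -0.2] j6 2.12
```

View pics/s35.png

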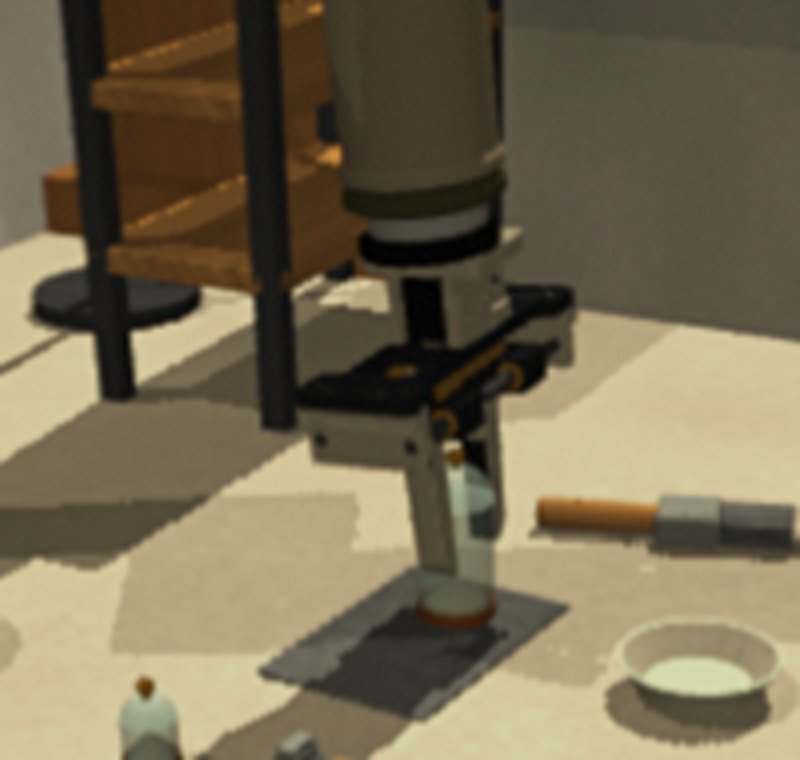

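Request:
jog_arm([
  [[0.7,0,0,-0.4,0],[0.7,0,0,-0.7,0],[0.7,0,0,-0.8,0],[0.7,0,0,-0.6,0],[0.7,0.5,-0.2,-0.2,0],[0.7,0.8,-0.4,0,0],[0.7,0.8,-0.4,0,0],[0.7,0.8,-0.4,0,0],[0.7,0.8,-0.4,0,0],[0.7,0.7,-0.3,0,0]],
])

```text
clock: 47.08
ee_pos: [0.518, 0.1217, 0.1806]
tool_rot: [0.045, -0.702, 0.711, -0.026]
ft_force: [-0.5, 0.5, -1.4]
gripper_width: 0.0438
```

```bash
python3 plan.py 561 46 130 -91
```

```text
t=47.08 tcp=[518.  121.7 180.6] w=43.8 tilt=5.902 jaw=-90.6 shift=[ 1.915 -0.971  1.316] turn=0.06 F [-0.5  0.5 -1.4] j6 1.71
```

Request:
jog_arm([
  [[0.7,0.7,-0.4,0,0],[0.7,0.7,-0.4,0,0],[0.7,0.5,-0.1,0.3,0],[0.7,0,0,0.4,0],[0.7,0,0,0.1,0],[0.7,0,0,0,0]],
])

```text
clock: 47.82
ee_pos: [0.5575, 0.0426, 0.1542]
tool_rot: [0.046, -0.701, 0.711, -0.027]
ft_force: [-0.4, 0.8, -1.5]
gripper_width: 0.0437
```

```bash
python3 plan.py 561 46 72 -91;  python3 - <<'E'
from h import *
c=cam('scene');save(c,'s36',(220,80,400,280),4)
E
```

```text
t=47.83 tcp=[557.5  42.6 154.2] w=43.7 tilt=6.086 jaw=-90.8 shift=[-0.029  0.125  2.054] turn=0.04 F [-0.4  0.8 -1.5] j6 1.54
```

View pics/s36.png

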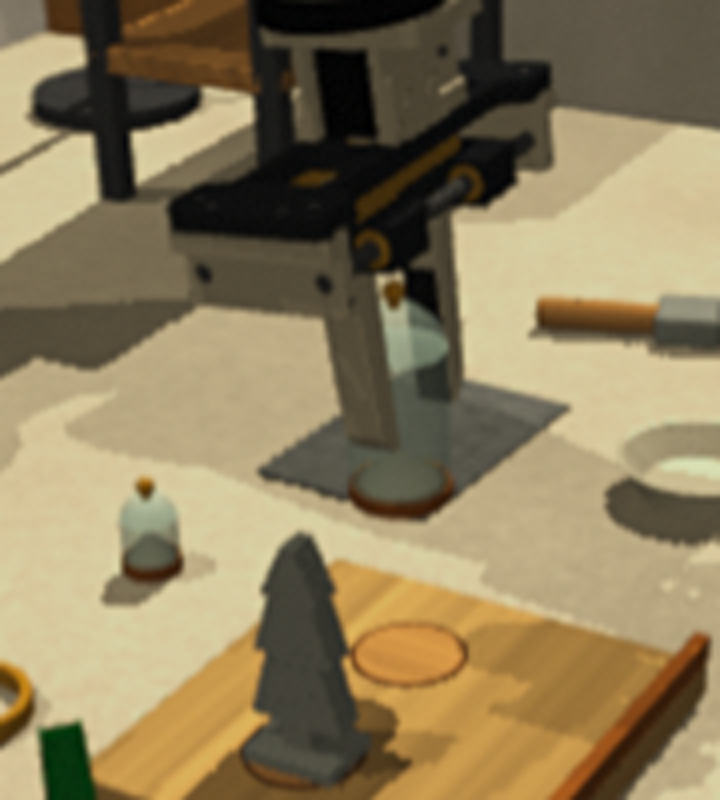

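Run:
```python
from h import *
import pickle
s=pickle.load(open('s23.pkl','rb'))
f=lambda u,v,z:(onz(s,u/4+220-.4,v/4+80-.4,z)*1000).round(1)
print(f(401,490,.1),f(401,490,.104),f(393,292,.197))
print("circle/fir", f(409,654,.018))
for ctr in((.558,.044,.1),(.555,.041,.1)):
  P=np.array([proj(s,(ctr[0]+.023*np.cos(a),ctr[1]+.023*np.sin(a),ctr[2])) for a in np.linspace(0,6.28,40)])
  P=(P-[220-.4,80-.4])*4; print(ctr,P.min(0),P.max(0))
```

```text
[552.1  48.4 100. ] [555.9  41.8 104. ] [556.1  38.6 197. ]
circle/fir [556.3  44.8  18. ]
(0.558, 0.044, 0.1) [355.08413067 472.58434056] [460.78191066 522.71613996]
(0.555, 0.041, 0.1) [345.64834889 473.9812011 ] [451.45505348 524.22817465]
```

```bash
python3 plan.py 559.6 44.8 72 -91
```

```text
t=47.88 tcp=[557.6  42.7 154.3] w=43.9 tilt=6.096 jaw=-90.8 shift=[0.004 0.161 2.053] turn=0.04 F [-0.7 -0.5 -1.6] j6 1.54
```

Request:
jog_arm([
  [[0.7,-0.03,0.06,0.4,0],[0.7,0,0.05,0.5,0],[0.7,0,0.03,0.4,0],[0.7,0,0,0.2,0],[0.7,0,0,0,0]],
])

```text
clock: 48.5
ee_pos: [0.5578, 0.0478, 0.0909]
tool_rot: [0.046, -0.702, 0.71, -0.027]
ft_force: [-0.4, -0.5, -2.0]
gripper_width: 0.0433
```

```bash
python3 plan.py 559.6 44.8 72 -91;  python3 - <<'E'
from h import *
c=cam('scene');save(c,'s37',(220,80,400,280),4)
E
```

```text
t=48.50 tcp=[557.8  47.8  90.9] w=43.3 tilt=6.125 jaw=-90.6 shift=[0.088 0.004 0.473] turn=0.07 F [-0.4 -0.5 -2. ] j6 1.55
```

View pics/s37.png

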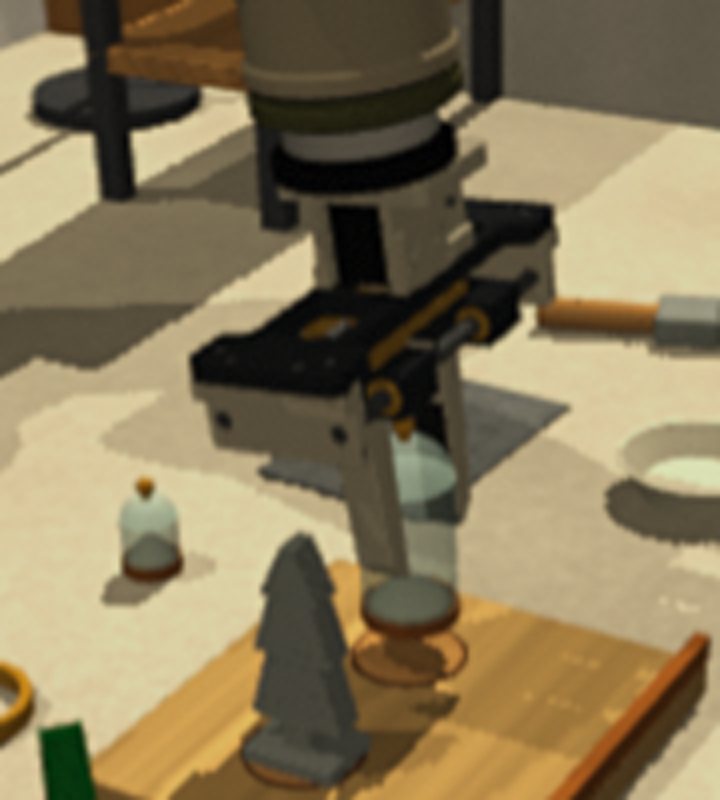

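Request:
jog_arm([
  [[0.7,0.07,0,0.15,0],[0.7,0,0.01,0.15,0],[0.7,0,0.01,0.08,0]],
])

```text
clock: 48.92
ee_pos: [0.5604, 0.045, 0.0771]
tool_rot: [0.048, -0.702, 0.71, -0.028]
ft_force: [0.6, -0.0, -2.5]
gripper_width: 0.0439
```

```bash
python3 plan.py 559.6 44.8 72 -91;  python3 - <<'E'
from h import *
c=cam('scene');save(c,'s38',(220,80,400,280),4)
E
```

```text
t=48.92 tcp=[560.4  45.   77.1] w=43.9 tilt=6.340 jaw=-90.6 shift=[0.009 0.033 0.124] turn=0.07 F [ 0.6 -0.  -2.5] j6 1.54
```

View pics/s38.png

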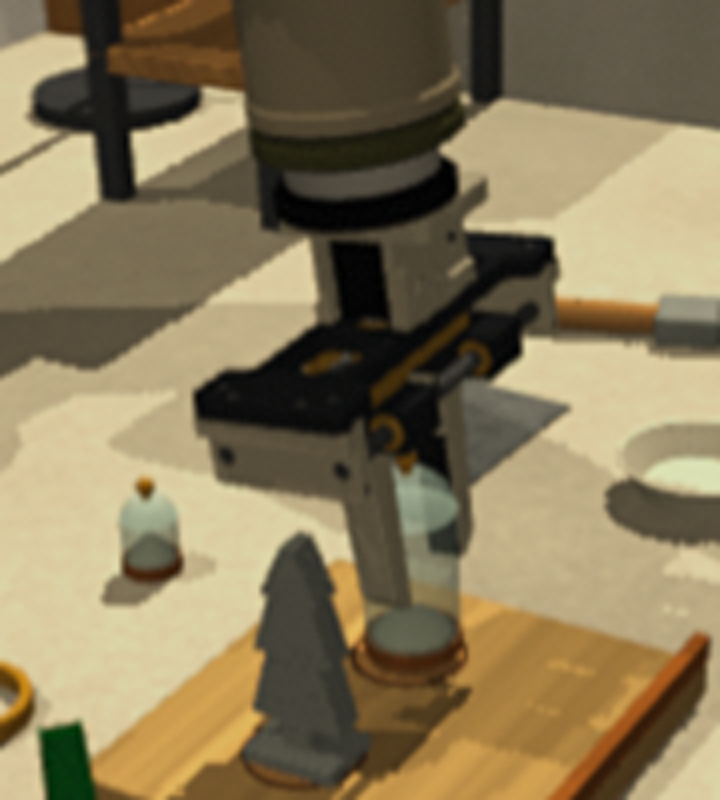

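Request:
jog_arm([
  [[0.7,0,0.03,0.1,0],[0.7,0,0.03,0.07,0]],
])

```text
clock: 49.22
ee_pos: [0.5603, 0.0451, 0.0716]
tool_rot: [0.049, -0.702, 0.71, -0.029]
ft_force: [-6.3, -1.8, 19.1]
gripper_width: 0.0438
```

Request:
jog_arm([
  [[0.6,0,0,0,0],[0.45,0,0,0,0],[0.33,0,0,0,0]],
])

```text
clock: 49.6
ee_pos: [0.5611, 0.0452, 0.0725]
tool_rot: [0.049, -0.702, 0.71, -0.03]
ft_force: [-0.1, 0.1, 0.1]
gripper_width: 0.0569
```

```bash
python3 plan.py 559.6 44.8 72 -91;  python3 - <<'E'
from h import *
c=cam('scene');save(c,'s39',(220,80,400,280),4)
E
```

```text
t=49.60 tcp=[561.1  45.2  72.5] w=56.9 tilt=6.641 jaw=-90.6 shift=[0.011 0.038 0.008] turn=0.07 F [-0.1  0.1  0.1] j6 1.54
```

View pics/s39.png

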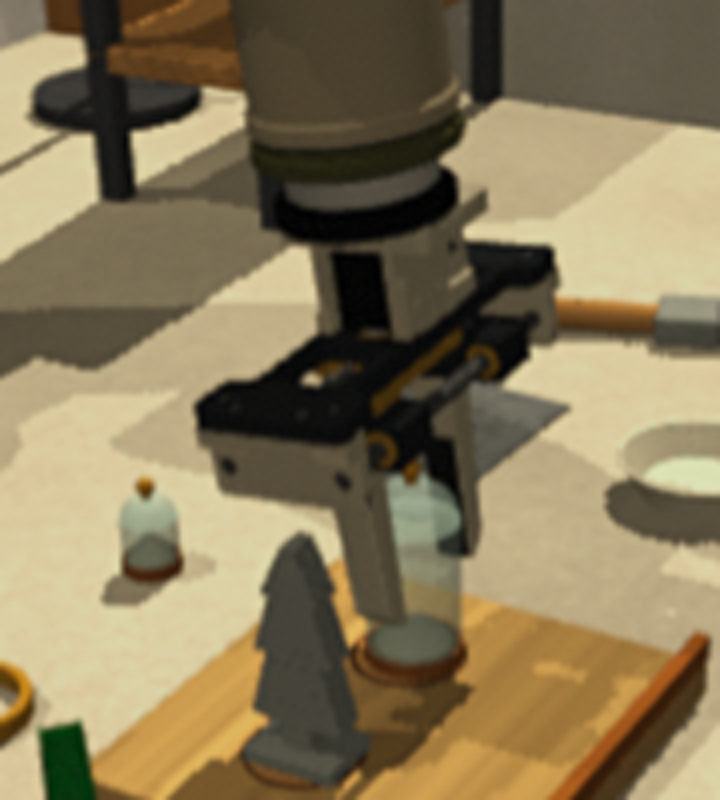

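Request:
jog_arm([
  [[0.3,0,0,-0.5,0],[0.3,0,0,-0.8,0],[0.3,0,0,-0.9,0],[0.3,0,0,-0.9,0],[0.3,-0.4,0.3,-0.5,0],[0.3,-0.9,0.5,0,0],[0.3,-0.9,0.5,0,0],[0.3,-0.9,0.5,0,0],[0.3,-0.9,0.4,0,0],[0.3,-0.9,0.4,0,0]],
])

```text
clock: 50.9
ee_pos: [0.4413, 0.2419, 0.2143]
tool_rot: [0.05, -0.7, 0.712, -0.03]
ft_force: [0.1, 0.5, 0.4]
gripper_width: 0.0651
```

Request:
jog_arm([
  [[0.3,-0.9,0,0,0],[0.3,-0.9,0,0,0],[0.3,0,0,0,0]],
])

```text
clock: 51.28
ee_pos: [0.4407, 0.3184, 0.2165]
tool_rot: [0.051, -0.701, 0.711, -0.03]
ft_force: [-0.3, -0.4, -1.3]
gripper_width: 0.0655
```

```bash
python3 plan.py 559.6 44.8 72 -91;  python3 - <<'E'
from h import *
import pickle
c=cam('scene');save(c,'s40',(85,120,405,390),2.4);pickle.dump(c,open('s40.pkl','wb'))
save(c,'s40c',(235,185,405,315),4.5)
t=cam('top');pickle.dump(t,open('t40.pkl','wb'))
a=cv2.convertScaleAbs(cv2.resize(t["img"][195:345,245:480,::-1],None,fx=3.4,fy=3.4,interpolation=cv2.INTER_CUBIC),alpha=1.6);cv2.imwrite("pics/t40.png",a)
E
```

```text
t=51.27 tcp=[440.7 318.4 216.5] w=65.5 tilt=6.777 jaw=-90.7 shift=[ 6.908 -2.649  3.736] turn=0.05 F [-0.3 -0.4 -1.3] j6 2.15
```

View pics/s40.png

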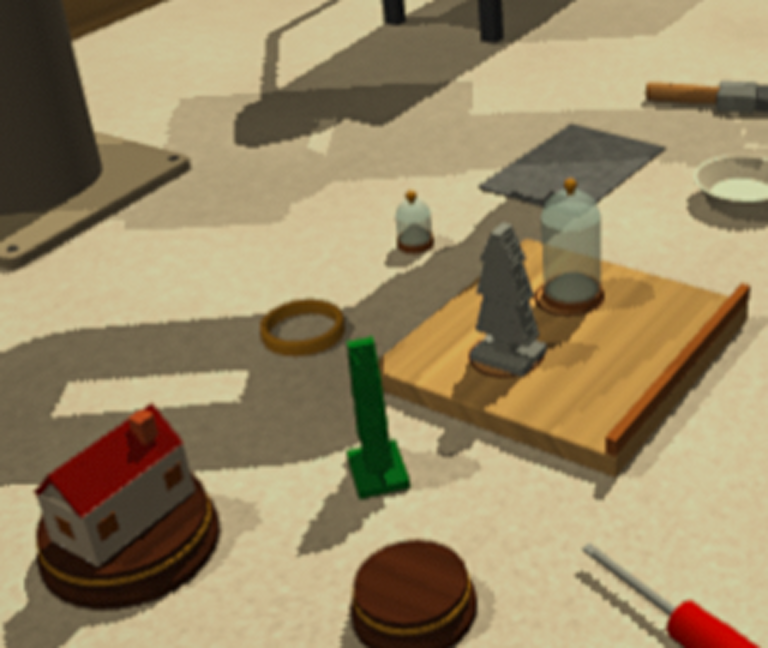

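View pics/t40.png

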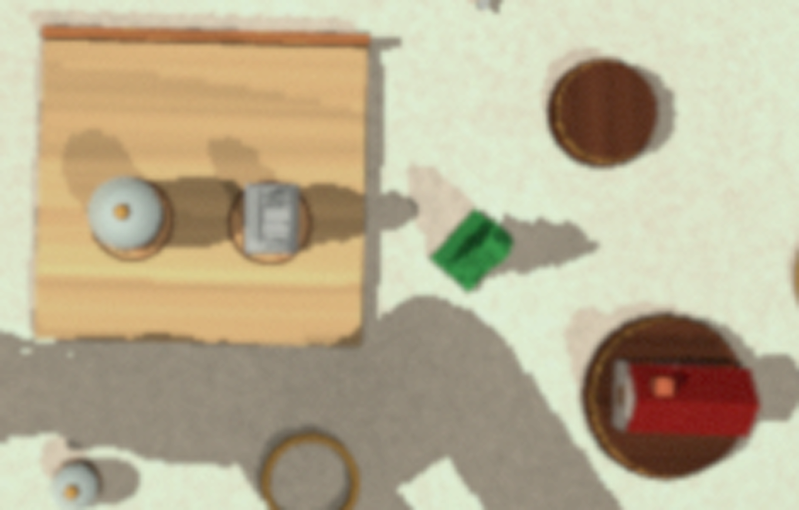

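View pics/s40c.png

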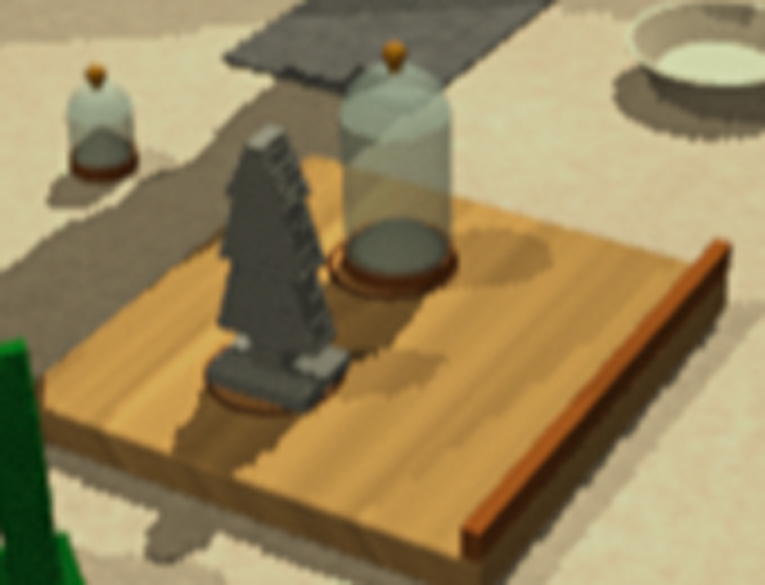

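Run:
```python
from h import *
import pickle
t=pickle.load(open('t40.pkl','rb'));s=pickle.load(open('s40.pkl','rb'))
f=lambda u,v,z:onz(t,u/3.4+244.8,v/3.4+194.8,z)*1000
E=[f(633,362,.063),f(752,368,.063),f(756,436,.063),f(625,430,.063)]
print(np.round(E,1),np.mean(E,0))
g=lambda u,v,z:onz(s,u/2.4+84.8,v/2.4+119.8,z)*1000
print(g(97,563,.025),g(192,487,.025),"dome",f(121,212,.115),"fir foot",f(272.5,217,.026))
```

```text
[[ 465.7 -266.8   63. ]
 [ 461.1 -341.    63. ]
 [ 419.3 -342.7   63. ]
 [ 424.2 -261.1   63. ]] [ 442.59110791 -302.90016465   63.        ]
[ 458.13112167 -336.0253759    25.        ] [ 460.67852664 -260.9159852    25.        ] dome [558.46685492  44.39547289 115.        ] fir foot [557.38861096 -46.95047618  26.        ]
```

```bash
python3 -c "
from workcell import ctrl
print(ctrl.sign_off())"
```

```text
the job is handed in; nothing more can be done
None
```

The job is handed in, at about 51 s of the 128 s allowed. I moved the dome and then the fir onto the felt mat and set the cottage on the larger base. Then I put the fir and the dome back on their own circles. Sign-off gives no verdict.

| Object | Last position (mm) | Target or start (mm) | Limit |
|---|---|---|---|
| Dome | (558.5, 44.4) | (558, 44) | 14 mm |
| Fir | (557.4, −47.0) | (555.5, −45) | 14 mm |
| Cottage, top view | (442.6, −302.9) | (442, −298) | 13 mm |
| Cottage, scene view | (438.5, −298) | (442, −298) | 13 mm |

- **Standing:** in the last pictures all three look upright and released, and the gripper is clear of everything.
- **Disagreement:** the two cameras differ by about 5 mm on the cottage. Both readings are well inside the limit.
- **Tool tilt:** the tool leaned more and more over the run, reaching about 6.8°, because the moves could not correct it. The objects stood flat once released.
- **Contact forces:** the wrist force readings peaked at about 35 N when setting things down.

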